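# Hook out the egg drying tray and load the last egg

### The job

Reach the hooked rod in under the little shelf, catch the tray's pull ring with its hook and draw the tray smoothly out as far as it goes. Lay the rod back down flat on the table with its hook clear of the ring, then gently stand the loose wooden egg upright, blunt end down, in the tray's empty middle well. Do not drop the egg or let it fall on the table, and leave the bottle, the jar and the tin where they are.

Things in the scene. Friction and masses are not known exactly. Their poses are not given: they have to be found in the camera images.
- shelf: Low wooden shelf fixed on the table, open at the front: top board 240 deep x 320 wide x 12 mm thick (underside 115, top 127 above the table) on 12 mm side and back panels. Origin: on the table, right below the middle of the top board's front edge. x points into the shelf, away from its opening and the robot; y to its left, z up. The tray runs under it.
- tray (a joint): Travel of the tray out of the shelf, m: 0 fully in, 0.15 at its rigid outer stop; starts between 0 and 0.02. Slides along the shelf's -x with about 2.5 N of friction and stays where left. Plywood plate 150 deep x 250 wide x 20 mm, top 46 above the table. Two finished eggs are fixed to it, 90 mm either side of the empty well, reaching 56 mm above the plate.
- ring (a point): Centre of the steel pull ring on the middle of the tray's front edge, 25 mm ahead of the plate, 40 mm above the table. It stands upright in the shelf's x-z plane (hole open sideways, along the shelf's y): opening 40 mm, wire 5 mm. On the shelf's centre line, 40 mm behind the top board's front edge at travel 0 (20 at travel 0.02), so hidden from above. Axes as the shelf's.
- well (a point): Centre of the mouth of the empty middle well: a round hole of 36 mm through the plate, on its top face, 46 mm above the table; 51 mm behind the ring's centre along the shelf's x. Axes as the shelf's. Pulled right out, it lies 59 mm in front of the top board's edge.
- rod: Loose hooked rod lying flat on the table, 0.10 kg, balanced within its dark wooden handle (100 long x 22 wide x 28 mm high). A 7 mm steel rod runs from the handle along x, 14 mm above its underside, to 150 mm from its middle; there it bends square, level, to +y (left seen from the handle) in a straight leg, 40 mm to its end. Origin: middle of the handle's underside; x to the hook, z up.
- hook (a point): Middle of the rod's hook leg: 150 mm ahead (x), 18 mm left (y) and 14 mm above (z) of the rod's origin. Axes as the rod's.
- stand: Dark wooden block 70 x 70 x 22 mm fixed on the table, with a 36 mm round hole in which the loose egg stands. Origin: centre of its underside, z up.
- egg: Loose plain wooden egg, about 60 g, 66 mm tall, 50 mm across at its waist, 32 mm above its blunt lower end; it stands upright, blunt end down. In a 36 mm hole the lower end sinks 10 mm below the mouth, so its waist stands 22 mm above it. Origin: the blunt lower end; z up towards the slimmer end.
- egg_waist (a point): Centre of the egg at its widest height, 32 mm above its lower end.
- bottle: White plastic bottle, 60 mm across, 140 mm tall, standing on the shelf's top board; a bystander. Origin: centre of its underside.
- jar: Glass jar, 60 mm across, 70 mm tall, standing on the table; a bystander. Origin: centre of its underside.
- tin: Closed plain metal tin, 72 mm across, 85 mm tall, standing on the table; a bystander. Origin: centre of its underside.
Not all that is in view belongs to the job. There is more than one size of the rod; the job needs the smaller. Leave any purple look-alike of the egg alone.

How it is judged:
By the outcome, as a careful person would: the job done as asked, in the order asked, and still so for the second after the job is handed in, with the robot touching nothing.
It also fails if it takes over 72 s, if anything falls off the work surface, if the arm or the gripper's body presses on something with over 40 N, if the wrist force passes 120 N, or if a joint passes its speed limit or range.

### The arm

A 6-joint arm with a two-finger parallel gripper is mounted at the origin on the work surface. World frame = base frame: x ahead of the robot, y to its left, z up, the work surface at z = 0. Lengths are in mm, angles in degrees, forces in N, time in s.
With the tool pointing down it reaches from about 350 to 850 mm from the base axis. Payload 8.1 kg.
Tool frame: the origin (TCP) lies on the front face of the gripper's body, between the roots of the fingers; the fingertips stand r.finger_overhang ahead of it and the grasp point (between the pads) lies 54 mm ahead of it (r.finger_overhang is the distance from the TCP to the fingertips, in mm); y points along the fingers, z is the direction in which the jaws open and shut, and the axes are right-handed (so a half turn about y gives the same grasp; the last joint's range is limited). The gripper opens to 85 mm and grips with 20 to 120 N. Pads are 22 mm wide; open, the fingers measure 114 mm over their backs; the gripper's body (76 mm by 85 mm) begins 54 mm behind the grasp point. The pads swing forward as they close: fully open they stand 13 mm farther back than shut.
Start: joints at [61.685, 7.471, 85.268, -0, 87.261, -4.893], TCP at [238.485, 550.573, 303.892] pointing down, gripper open.
Joint ranges: [-169.43, 169.43], [-51.17, 129.36], [1.28, 143.12], [-76.62, 256.62], [0, 156.53], [-152.29, 152.29]. Speed limits (degrees/s): [136.94, 136.94, 159.86, 180, 180, 180].

### API

Orientations are given as [roll, pitch, yaw] about the fixed x, y, z axes, in that order (R = Rz(yaw) Ry(pitch) Rx(roll)).
In Python, from bench import r gives the robot as it stands. The module is installed in compiled form; this text tells all that it offers.
- The arm moves only by the tool arm_command, never from a script. Its argument "increments" is a list of rows, each a list of 6 numbers: the shift along the tool's x, y, z in m, then the turn, a rotation vector about the tool's x, y, z in rad. In form: [[tx, ty, tz, wx, wy, wz], ...]. A call has exactly 10 rows; each row is the pose to reach, as a shift and turn from the pose commanded when the call began, along the tool's axes at that moment; what a row does not reach only later rows make up. A row lasts 1/8 s, in which the tool goes at most 62.5 mm and 10.7 degrees, less where a joint would pass 70% of its speed; a pose out of reach is approached as far as the arm can. A call with a gripper value outside its range is refused whole. "jaw" is the gripper's target within -1 to 1 (shut at 1, half-way at 0, fully open at -1), set as the call begins (left out, the last holds). The fingers move at their own pace and stop on an object; "force" is the grip in N (left out, the last holds). Time passes only in rows, so rows that repeat a pose let the fingers close, or fill a call up. It gives the time, the measured TCP pose, the force and the opening at its end, in the units of the state.
- r.sense(): the state, without advancing time (a new reading comes with each control period).
- r.snapshot(name): name is "scene" or "side" or "wrist"; returns the picture (384x512x3 uint8, red, green, blue); there is no depth.
- r.camera_model(name): a dict with "intrinsics" (3x3 intrinsics, pixels), "cam_to_world" (4x4, takes a point from camera to world coordinates). Camera axes: x right, y down, z forward; pixel columns grow to the right and rows downward; lengths in mm; the calibration is good to about 2 mm. A picture is of the moment at which its call begins: read the wrist's pose just before it. camera_model takes no time and is no camera call; for the wrist camera it gives the pose at the moment of the call.
- r.hand_in(): hands the job in, once; it reports no verdict.
Trained networks look in the newest picture that a camera, given by its name, has taken for a name from the list of things; names that differ only in an ending like _2 or _b are one class to them, and where a whole thing is asked for, a point or a joint stands for the part that bears it (a point fixed in the world has none). Each returns a list of dicts, best first, with "conf" (0 to 1); they miss things now and then, are a little off and sometimes report something else, mostly with a low value. They report only what shows in the picture. A call takes as long as a camera call. They do not tell look-alikes from the thing itself.
- r.trace(camera, target): "mask" (384x512 bool, what is visible of it) and "position" ([column, row] in pixels, amid what is visible of it).
- r.spot_point(camera, target): "position" ([column, row] in pixels: a listed point, or the origin of a listed thing).
The state is a dict: "time": time; "joint_pos": joint angles; "qd": joint speeds; "joint_efforts": joint torques, N m; "tool_pos": TCP position; "tcp_rot": TCP orientation; "ft_force": force on the tool from outside, world axes, zero at the start; "wrist_torque": the same for the moment, N m; "finger_gap": finger opening in mm.
Only numpy, scipy, OpenCV 4.12 (cv2) and the standard library are available. Lean on these libraries where they do the work, as an engineer would, in place of code of your own. Each camera call takes 0.05 s, during which the arm holds its last target.

## Working session

There is one attempt and no reset: what is moved stays moved. The work goes in short steps, Python scripts to look and compute and a tool call to move; the robot and the scene stay as the last step left them, time stands still between calls to the robot, and variables do not carry over. Pictures are saved under pics/ and viewed, and the job is handed in when it is done.

Besides the shell and the picture viewer there is one more tool, called after "Emit:" in YAML: its name, and indented under it one key for each argument. arm_command: Moves the arm, as the interface text tells. Its arguments: {"type":"object","properties":{"increments":{"type":"array","items":{"type":"array","items":{"type":"number"}}},"jaw":{"type":"number"},"force":{"type":"number"}},"required":["increments"]}

```bash
mkdir -p pics; ls
python3 - <<'E'
from bench import r
import cv2,numpy as np
s=r.sense(); print(s, r.finger_overhang)
for n in ["scene","side","wrist"]:
    im=r.snapshot(n); cv2.imwrite(f"pics/{n}0.png",cv2.resize(im[:,:,::-1],(800,600)))
    c=r.camera_model(n); print(n,np.round(c["intrinsics"],1).tolist(),np.round(c["cam_to_world"],3).tolist())
    for t in ["rod","egg","ring","stand","shelf"]:
        for d in r.trace(n,t)[:4]: print(n,t,round(d["conf"],2),np.round(d["position"]),d["mask"].sum())
E
```

```text
pics
{'time': 0.0, 'joint_pos': array([ 6.16858511e+01,  7.51606331e+00,  8.53290837e+01, -2.37164349e-04,
        8.72621934e+01, -4.89512577e+00]), 'qd': array([ 2.49323925e-02, -1.53895656e-02,  9.72015152e-02, -2.69372997e-05,
       -7.92008650e-02, -7.88372201e-02]), 'joint_efforts': array([ 1.38002000e-03, -5.69413626e+01, -5.00543368e+01,  2.33426563e-04,
        1.53182633e-02,  2.25041191e-05]), 'tool_pos': array([238.27329247, 550.20458313, 302.83622942]), 'tcp_rot': array([-9.01069691e+01,  8.92357221e-03, -2.34190199e+01]), 'ft_force': array([-0.0239331 , -0.02961437, -0.50828731]), 'wrist_torque': array([-0.03002321,  0.03663527, -0.00909153]), 'finger_gap': 85.29627704851563} 72.6
scene [[419.4, 0.0, 253.5], [0.0, 419.4, 193.1], [0.0, 0.0, 1.0]] [[0.004, 0.756, -0.655, 1350.655], [1.0, -0.004, 0.002, -25.178], [-0.001, -0.655, -0.756, 1134.691], [0.0, 0.0, 0.0, 1.0]]
scene rod 0.82 [328. 150.] 361
scene rod 0.55 [357. 222.] 309
scene egg 0.69 [172. 202.] 182
scene egg 0.69 [185. 184.] 177
scene stand 0.65 [388. 260.] 497
scene stand 0.53 [179. 212.] 307
scene shelf 0.76 [238. 300.] 11291
side [[460.7, 0.0, 257.9], [0.0, 460.7, 194.8], [0.0, 0.0, 1.0]] [[0.839, -0.327, 0.435, -146.216], [-0.544, -0.527, 0.652, -977.757], [0.016, -0.784, -0.62, 1028.04], [0.0, 0.0, 0.0, 1.0]]
side rod 0.76 [203. 170.] 267
side rod 0.73 [144. 202.] 305
side egg 0.83 [295. 269.] 259
side egg 0.74 [262. 285.] 294
side egg 0.25 [346. 187.] 5740
side ring 0.74 [317. 195.] 163
side stand 0.77 [294. 281.] 380
side shelf 0.68 [348. 186.] 5728
side shelf 0.25 [381. 258.] 811
wrist [[339.8, 0.0, 249.7], [0.0, 339.8, 190.6], [0.0, 0.0, 1.0]] [[0.399, 0.879, 0.261, 171.004], [0.917, -0.382, -0.113, 578.919], [0.0, 0.285, -0.959, 372.46], [0.0, 0.0, 0.0, 1.0]]
wrist rod 0.95 [ 22. 238.] 2343
wrist rod 0.45 [154. 359.] 125
```

View pics/scene0.png

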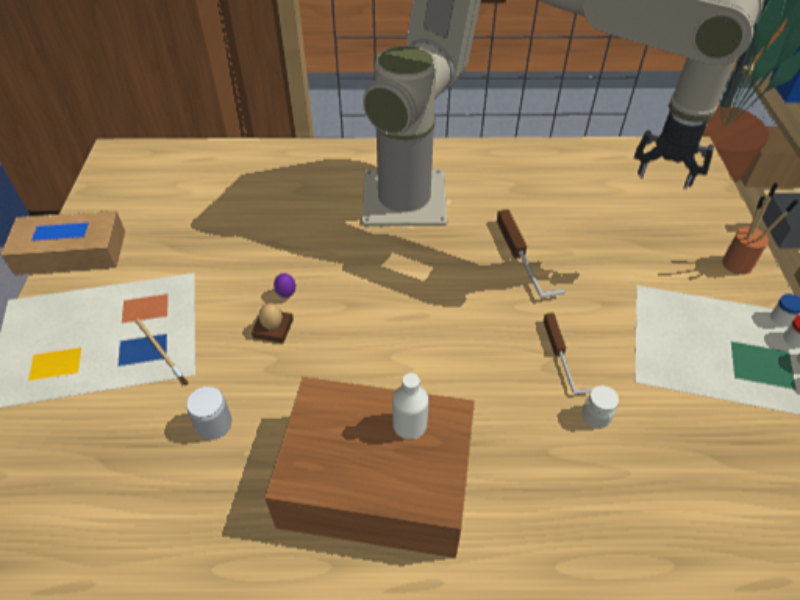

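View pics/side0.png

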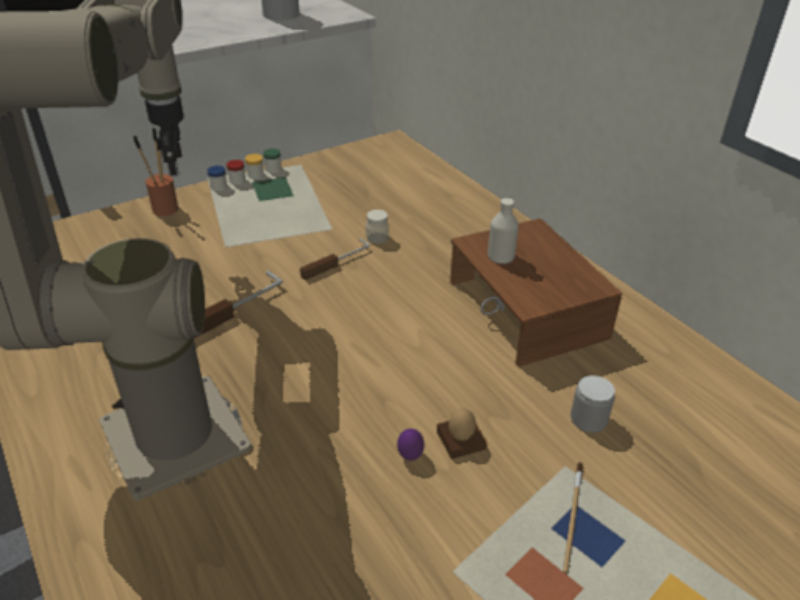

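View pics/wrist0.png

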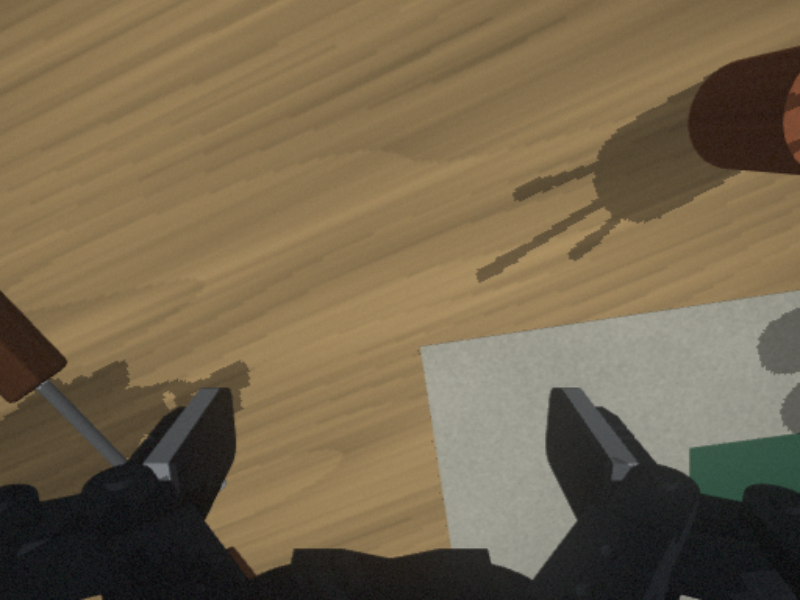

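```bash
cat > h.py <<'E'
from bench import r
import cv2,numpy as np
from scipy.spatial.transform import Rotation as R
def ray(cm,p):
    K=np.array(cm["intrinsics"]);T=np.array(cm["cam_to_world"])
    d=T[:3,:3]@np.linalg.solve(K,[p[0],p[1],1.]); return T[:3,3],d/np.linalg.norm(d)
def plane(cm,p,z):
    o,d=ray(cm,p); return o+d*(z-o[2])/d[2]
def tri(cps):
    A=np.zeros((3,3));b=np.zeros(3)
    for cm,p in cps:
        o,d=ray(cm,p);M=np.eye(3)-np.outer(d,d);A+=M;b+=M@o
    return np.linalg.solve(A,b)
def proj(cm,P):
    K=np.array(cm["intrinsics"]);T=np.linalg.inv(np.array(cm["cam_to_world"]))
    q=T[:3,:3]@np.array(P,float)+T[:3,3]; q=K@q; return q[:2]/q[2]
def pose():
    s=r.sense(); return np.array(s["tool_pos"]),R.from_euler("xyz",s["tcp_rot"],degrees=True)
E
python3 - <<'E'
from h import *
C={n:r.camera_model(n) for n in["scene","side","wrist"]}
for t,z in [("rod",14),("hook",14),("egg",0),("egg_waist",44),("ring",40),("stand",0),("jar",0),("tin",0),("bottle",127),("shelf",0)]:
    for n in ["scene","side"]:
        r.snapshot(n) if t=="rod" else 0
        for d in r.spot_point(n,t)[:3]: print(t,n,round(d["conf"],2),np.round(d["position"]),np.round(plane(C[n],d["position"],z)))
im={n:r.snapshot(n) for n in["scene","side"]}
S=im["scene"];a=S[120:280,300:420];cv2.imwrite("pics/c1.png",cv2.resize(a[:,:,::-1],None,fx=4,fy=3.6,interpolation=3))
S=im["side"];a=S[120:300,240:400];cv2.imwrite("pics/c2.png",cv2.resize(a[:,:,::-1],None,fx=4,fy=3.3,interpolation=3))
E
```

```text
rod scene 0.7 [353. 217.] [489. 313.  14.]
rod scene 0.65 [327. 154.] [180. 259.  14.]
rod side 0.78 [132. 214.] [150. 226.  14.]
rod side 0.65 [379. 266.] [ 684. -391.   14.]
rod side 0.56 [320. 163.] [881. 130.  14.]
hook scene 0.79 [372. 250.] [621. 351.  14.]
hook scene 0.67 [349. 188.] [357. 319.  14.]
hook side 0.76 [173. 175.] [361. 355.  14.]
egg scene 0.67 [180. 190.] [ 354. -286.    0.]
egg scene 0.58 [171. 208.] [ 434. -309.    0.]
egg side 0.73 [295. 277.] [ 456. -280.    0.]
egg_waist scene 0.59 [182. 184.] [ 361. -272.   44.]
egg_waist scene 0.51 [170. 202.] [ 443. -306.   44.]
egg_waist side 0.5 [294. 270.] [ 444. -289.   44.]
ring side 0.59 [313. 195.] [709. -41.  40.]
stand scene 0.67 [179. 211.] [ 449. -279.    0.]
stand side 0.79 [295. 281.] [ 446. -293.    0.]
jar scene 0.75 [382. 267.] [673. 375.   0.]
jar side 0.71 [242. 153.] [668. 366.   0.]
jar side 0.57 [204. 174.] [471. 321.   0.]
tin scene 0.57 [136. 270.] [ 679. -386.    0.]
tin side 0.6 [376. 266.] [ 689. -375.    0.]
bottle scene 0.66 [260. 273.] [766.  -5. 127.]
shelf scene 0.6 [249. 272.] [688. -39.   0.]
shelf scene 0.21 [171. 202.] [ 406. -313.    0.]
shelf side 0.85 [303. 209.] [666. -44.   0.]
```

View pics/c1.png

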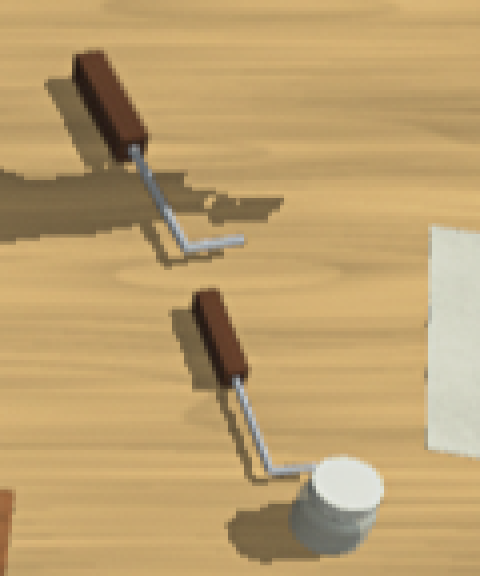

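View pics/c2.png

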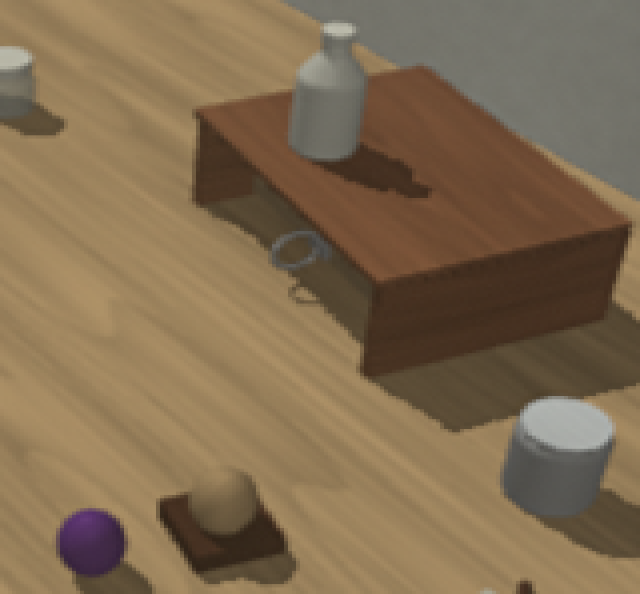

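Run:
```python
from h import *
C={n:r.camera_model(n) for n in["scene","side"]}
f=lambda x,y,z=14:plane(C["scene"],(300+x/4,120+y/3.6),z)
for n,p in [("A",[(90,55),(130,155),(188,248),(244,240)]),("B",[(207,292),(237,382),(270,472),(318,467)])]:
    P=[f(*q) for q in p]; print(n,np.round(P).tolist(),[round(np.linalg.norm(P[i+1]-P[i])) for i in range(3)], round(np.linalg.norm(P[2]-(P[0]+P[1])/2)))
# shelf top corners, scene in 800px
for q in [(303,380),(473,402)]: print(plane(C["scene"],(q[0]*.64,q[1]*.64),127))
g=lambda x,y,z:plane(C["side"],(240+x/4,120+y/3.3),z)
print(g(196,110,127),g(375,282,127),g(196,202,0),g(365,372,0),"ring",g(298,250,40))
```

```text
A [[74.0, 255.0, 14.0], [231.0, 275.0, 14.0], [361.0, 311.0, 14.0], [351.0, 362.0, 14.0]] [159, 135, 53] 214
B [[418.0, 319.0, 14.0], [526.0, 326.0, 14.0], [624.0, 336.0, 14.0], [619.0, 375.0, 14.0]] [108, 98, 39] 152
[ 667.63517524 -195.57915655  127.        ]
[716.47666033 114.10377519 127.        ]
[709.31919757 110.87631552 127.        ] [ 654.99565918 -197.71356936  127.        ] [718.08489844 110.49364042   0.        ] [ 669.59963054 -190.95961006    0.        ] ring [709.95364247 -46.63531648  40.        ]
```

Emit:
arm_command:
  increments:
    - [0.04, 0, -0.013, 0, -0.07, 0]
    - [0.08, 0, -0.026, 0, -0.14, 0]
    - [0.125, 0, -0.04, 0, -0.21, 0]
    - [0.17, 0, -0.055, 0, -0.28, 0]
    - [0.21, 0, -0.068, 0, -0.36, 0]
    - [0.25, 0, -0.081, 0, -0.43, 0]
    - [0.29, 0, -0.094, 0, -0.5, 0]
    - [0.332, 0, -0.107, 0, -0.567, 0]
    - [0.332, 0, -0.107, 0, -0.567, 0]
    - [0.332, 0, -0.107, 0, -0.567, 0]
  jaw: -1

```text
time: 3.35
tool_pos: [500.4, 320.5, 303.8]
tcp_rot: [-90.0, 0.0, 9.0]
ft_force: [-0.7, 0.4, 0.6]
finger_gap: 85.6
```

Run:
```python
from h import *
c=r.camera_model("wrist");im=r.snapshot("wrist");cv2.imwrite("pics/w1.png",cv2.resize(im[:,:,::-1],(800,600),interpolation=3))
for t in ["rod","hook"]:
    for d in r.spot_point("wrist",t)[:3]: print(t,round(d["conf"],2),np.round(d["position"]),np.round(plane(c,d["position"],14 if t=="hook" else 0)))
ms=r.trace("wrist","rod")
for d in ms[:3]:
    ys,xs=np.where(d["mask"]);print("mask",d["conf"],len(xs),xs.min(),xs.max(),ys.min(),ys.max())
print(c["cam_to_world"])
```

```text
rod 0.83 [249. 134.] [474. 316.   0.]
hook 0.92 [286.  16.] [355. 333.  14.]
mask 0.94 753 253 315 0 23
mask 0.78 2789 241 280 84 265
[[-1.55164475e-01  9.47138224e-01  2.80808066e-01  4.27887717e+02]
 [ 9.87888443e-01  1.48579813e-01  4.47265343e-02  3.08656582e+02]
 [ 6.39800446e-04  2.84347012e-01 -9.58721215e-01  3.72352473e+02]
 [ 0.00000000e+00  0.00000000e+00  0.00000000e+00  1.00000000e+00]]
```

View pics/w1.png

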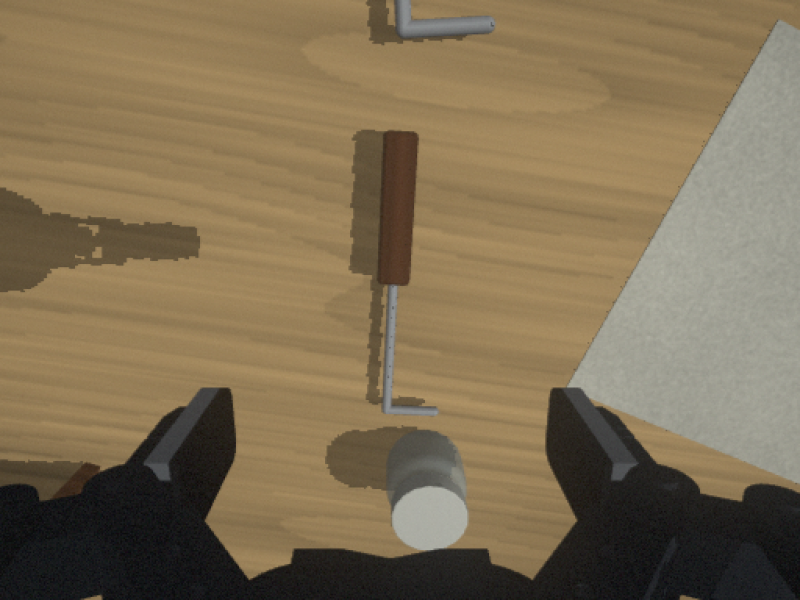

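Run:
```python
from h import *
c=r.camera_model("wrist")
q=lambda x,y,z:plane(c,((x+.5)*.64-.5,(y+.5)*.64-.5),z)
b=q(400,131,28);f=q(395,284,28);bend=q(387.5,410,14);st=q(392,287,14);tip=q(437,411,14)
for n,p in zip("back front start bend tip".split(),(b,f,st,bend,tip)): print(n,np.round(p,1))
ang=lambda a,b:np.degrees(np.arctan2(*(b-a)[1::-1]))
print(ang(b,f),ang(st,bend),ang((b+f)/2,bend),ang(bend,tip)-90,np.linalg.norm(f-b),np.linalg.norm(bend-(b+f)/2),(b+f)/2)
print(pose()[0], r.sense()["joint_pos"])
```

```text
back [420.9 314.4  28. ]
front [518.2 327.   28. ]
start [524.3 326.   14. ]
bend [619.5 337.9  14. ]
tip [614.4 374.8  14. ]
7.396968649467019 7.092265556273824 6.524446001751211 7.759816457971766 98.06634018954725 151.5629445284934 [469.53686723 320.73523756  28.        ]
[499.86539386 321.27465047 303.9516706 ] [ 2.77812327e+01  6.57527506e+00  8.62310384e+01  1.11535521e-02
  8.71922393e+01 -7.13536922e+01]
```

Emit:
arm_command:
  increments:
    - [-0.01, 0.04, 0.001, 0, 0.016, 0]
    - [-0.02, 0.08, 0.002, 0, 0.033, 0]
    - [-0.029, 0.12, 0.003, 0, 0.033, 0]
    - [-0.029, 0.15, 0.003, 0, 0.033, 0]
    - [-0.029, 0.18, 0.003, 0, 0.033, 0]
    - [-0.029, 0.2, 0.003, 0, 0.033, 0]
    - [-0.029, 0.215, 0.003, 0, 0.033, 0]
    - [-0.029, 0.222, 0.003, 0, 0.033, 0]
    - [-0.029, 0.227, 0.003, 0, 0.033, 0]
    - [-0.029, 0.227, 0.003, 0, 0.033, 0]
  jaw: -1

```text
time: 4.8
tool_pos: [471.7, 318.9, 77.2]
tcp_rot: [-90.0, -0.0, 7.2]
ft_force: [-0.0, 0.1, -0.4]
finger_gap: 85.2
```

Emit:
arm_command:
  increments:
    - [0, 0, 0, 0, 0, 0]
    - [0, 0, 0, 0, 0, 0]
    - [0, 0, 0, 0, 0, 0]
    - [0, 0, 0, 0, 0, 0]
    - [0, 0, 0, 0, 0, 0]
    - [0, 0, 0, 0, 0, 0]
    - [0, 0, 0, 0, 0, 0]
    - [0, 0, 0, 0, 0, 0]
    - [0, 0, 0, 0, 0, 0]
    - [0, 0, 0, 0, 0, 0]
  jaw: 1
  force: 60

```text
time: 6.05
tool_pos: [471.8, 319.0, 77.3]
tcp_rot: [-90.0, -0.0, 7.2]
ft_force: [0.2, 0.3, 5.8]
finger_gap: 20.8
```

Emit:
arm_command:
  increments:
    - [0, -0.01, 0, 0, 0, 0]
    - [0, -0.03, 0, 0, 0, 0]
    - [0, -0.06, 0, 0, 0, 0]
    - [0, -0.09, 0, 0, 0, 0]
    - [0, -0.12, 0, 0, 0, 0]
    - [0, -0.14, 0, 0, 0, 0]
    - [0, -0.15, 0, 0, 0, 0]
    - [0, -0.15, 0, 0, 0, 0]
    - [0, -0.15, 0, 0, 0, 0]
    - [0, -0.15, 0, 0, 0, 0]

```text
time: 7.3
tool_pos: [470.9, 318.5, 225.5]
tcp_rot: [-90.0, 0.1, 7.2]
ft_force: [0.5, 0.3, -1.2]
finger_gap: 20.8
```

Run:
```python
from h import *
c=r.camera_model("wrist");im=r.snapshot("wrist");cv2.imwrite("pics/w2.png",cv2.resize(im[:,:,::-1],(640,480),interpolation=3))
S=r.snapshot("scene")[230:370,160:320];cv2.imwrite("pics/s2.png",cv2.resize(S[:,:,::-1],(800,700)[:1]+(600,) if 0 else (640,560),interpolation=3))
S=r.snapshot("side")[130:240,280:400];cv2.imwrite("pics/d2.png",cv2.resize(S[:,:,::-1],(600,550),interpolation=3))
print(pose()[0], r.sense()["ft_force"],r.sense()["finger_gap"])
```

```text
[471.23619798 318.6624862  226.16736408] [ 0.74893416 -0.05401983 -0.81520443] 21.061239207789807
```

View pics/w2.png

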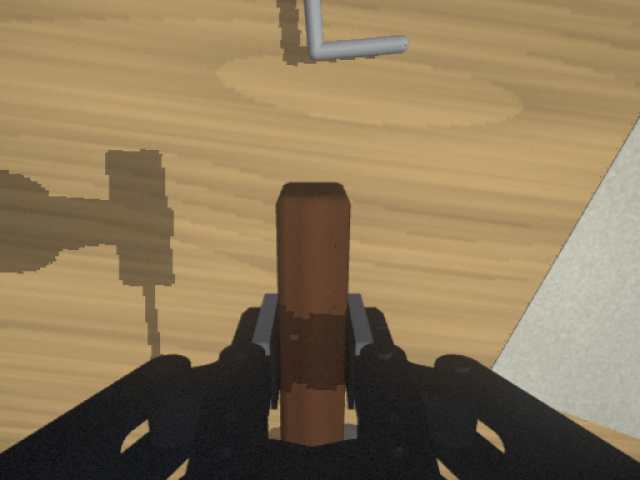

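View pics/s2.png

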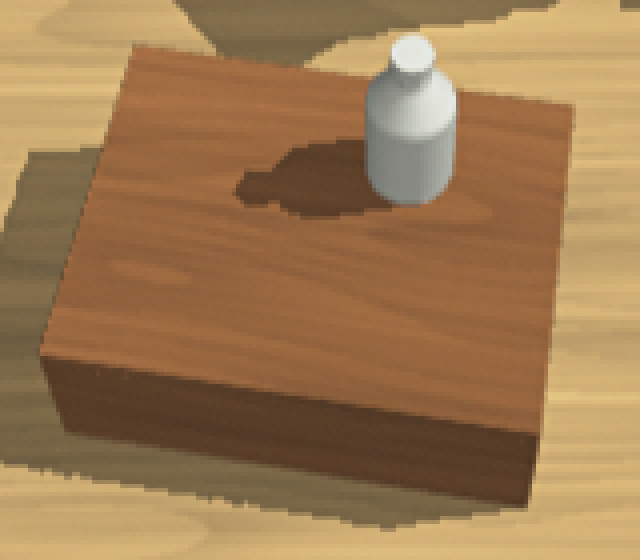

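View pics/d2.png

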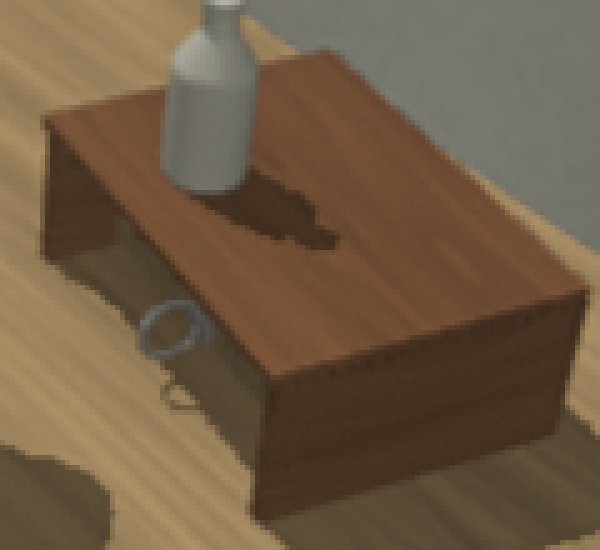

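```bash
cat > shelf.py <<'E'
from h import *
from scipy.optimize import least_squares
C={n:r.camera_model(n) for n in["scene","side"]}
s=lambda x,y:((x+.5)/4-.5+160,(y+.5)/4-.5+230)
d=lambda x,y:((x+.5)/5-.5+280,(y+.5)/5-.5+130)
O=[("scene",s(135,45),(0,-160,127)),("scene",s(573,104),(0,160,127)),("scene",s(540,433),(240,160,127)),("scene",s(42,352),(240,-160,127)),("scene",s(66,432),(240,-160,0)),("scene",s(527,507),(240,160,0)),
("side",d(45,118),(0,160,127)),("side",d(272,380),(0,-160,127)),("side",d(588,291),(240,-160,127)),("side",d(330,50),(240,160,127)),("side",d(255,520),(0,-160,0)),("side",d(555,432),(240,-160,0)),("side",d(44,256),(0,160,0))]
def W(p,q): 
    a=np.radians(p[2]);return np.array([p[0]+np.cos(a)*q[0]-np.sin(a)*q[1],p[1]+np.sin(a)*q[0]+np.cos(a)*q[1],q[2]])
def res(v,cams=("scene","side")): return np.concatenate([proj(C[n],W(v,q))-p for n,p,q in O if n in cams])
if __name__=="__main__":
    for cams in [("scene","side"),("scene",),("side",)]:
        f=least_squares(res,[690,-41,-9],args=(cams,),loss="soft_l1");v=f.x;print(cams,v,np.abs(res(v,cams)).max(),np.sqrt((res(v,cams)**2).mean()))
        P=plane(C["side"],d(174,328),40);a=np.radians(v[2]);D=P-[v[0],v[1],0];print("ring",P,"shelf",D[0]*np.cos(a)+D[1]*np.sin(a),-D[0]*np.sin(a)+D[1]*np.cos(a))
E
python3 shelf.py
```

```text
('scene', 'side') [683.76277521 -40.80046162  -9.58306154] 2.078911299134745 0.7658258891742291
ring [711.60264044 -44.00711472  40.        ] shelf 27.985202934095444 1.4727989276056768
('scene',) [683.5743425  -41.08973519  -9.54298077] 1.223639651198397 0.4923301707451461
ring [711.60264044 -44.00711472  40.        ] shelf 28.124093534064485 1.7697319888360408
('side',) [684.71328451 -39.82042938  -9.66270369] 1.9725147514650416 0.9038151155819724
ring [711.60264044 -44.00711472  40.        ] shelf 27.21060048473726 0.38602814694246845
```

Emit:
arm_command:
  increments:
    - [-0.001, 0, -0.02, 0, 0.015, 0]
    - [-0.004, 0, -0.065, 0, 0.05, 0]
    - [-0.007, 0, -0.115, 0, 0.085, 0]
    - [-0.01, 0.01, -0.165, 0, 0.125, 0]
    - [-0.013, 0.02, -0.215, 0, 0.16, 0]
    - [-0.017, 0.03, -0.265, 0, 0.2, 0]
    - [-0.02, 0.04, -0.315, 0, 0.24, 0]
    - [-0.023, 0.05, -0.36, 0, 0.27, 0]
    - [-0.024, 0.06, -0.389, 0, 0.293, 0]
    - [-0.024, 0.06, -0.389, 0, 0.293, 0]

```text
time: 8.7
tool_pos: [495.2, -72.7, 166.0]
tcp_rot: [-90.0, 0.1, -9.8]
ft_force: [-0.6, -0.2, -1.7]
finger_gap: 20.9
```

Run:
```python
from h import *
print(pose()[0], r.sense()["tcp_rot"],r.sense()["finger_gap"])
S=r.snapshot("side")[110:302,190:400];cv2.imwrite("pics/d3.png",cv2.resize(S[:,:,::-1],None,fx=3,fy=3,interpolation=3))
```

```text
[495.17046797 -72.65937723 165.99238673] [-90.03162338   0.09334951  -9.84908723] 20.853700383987363
```

View pics/d3.png

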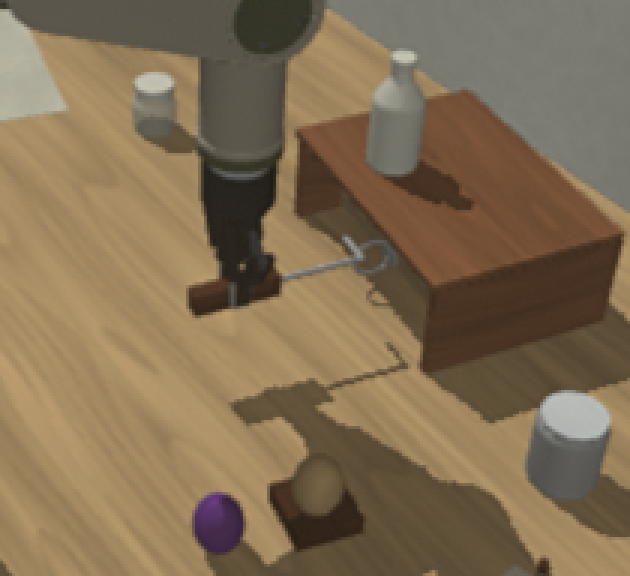

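```bash
cat >> h.py <<'E'
def rodpts():
    p,q=pose();a=np.radians(q.as_euler("xyz",degrees=True)[2])
    f=lambda x,y:np.array([p[0]+np.cos(a)*x-np.sin(a)*y,p[1]+np.sin(a)*x+np.cos(a)*y,p[2]-63.3])
    return f(148.7,0),f(148.7,18),f(148.7,40)
E
python3 - <<'E'
from h import *
C=r.camera_model("side")
for P in rodpts(): print(np.round(P,1),(proj(C,P)-[190,110])*3+1)
E
```

```text
[642.  -96.7 103.2] [359.42685925 257.61787848]
[645.1 -78.9 103.2] [351.58347865 248.08705721]
[648.8 -57.3 103.2] [342.17792394 236.65797255]
```

Emit:
arm_command:
  increments:
    - [0, 0.006, 0, 0, 0, 0]
    - [0, 0.016, 0, 0, 0, 0]
    - [0, 0.028, 0, 0, 0, 0]
    - [0, 0.04, 0, 0, 0, 0]
    - [0, 0.05, 0, 0, 0, 0]
    - [0, 0.058, 0, 0, 0, 0]
    - [0, 0.063, 0, 0, 0, 0]
    - [0, 0.063, 0, 0, 0, 0]
    - [0, 0.063, 0, 0, 0, 0]
    - [0, 0.063, 0, 0, 0, 0]

```text
time: 10.0
tool_pos: [496.6, -70.2, 104.3]
tcp_rot: [-90.0, -0.0, -9.6]
ft_force: [0.4, 0.8, -0.8]
finger_gap: 20.9
```

Run:
```python
from h import *
p,q=pose();print(p,r.sense()["tcp_rot"])
ring=np.array([711.6,-45.7,40]);print("hook to ring in tool:",q.inv().apply(ring-rodpts()[1]))
C=r.camera_model("side")
S=r.snapshot("side")[150:240,240:360];cv2.imwrite("pics/d4.png",cv2.resize(S[:,:,::-1],None,fx=5,fy=5,interpolation=3))
for P in rodpts(): print(np.round(P,1),(proj(C,P)-[240,150])*5+2)
```

```text
[496.55906763 -70.23790964 104.33316438] [-9.00043284e+01 -4.55658080e-02 -9.61446374e+00]
hook to ring in tool: [59.22134307  1.07708079 42.10895969]
[643.2 -95.   41. ] [341.21700317 301.06557659]
[646.2 -77.3  41. ] [328.48722994 285.01539281]
[649.8 -55.6  41. ] [313.21416292 265.75852718]
```

View pics/d4.png

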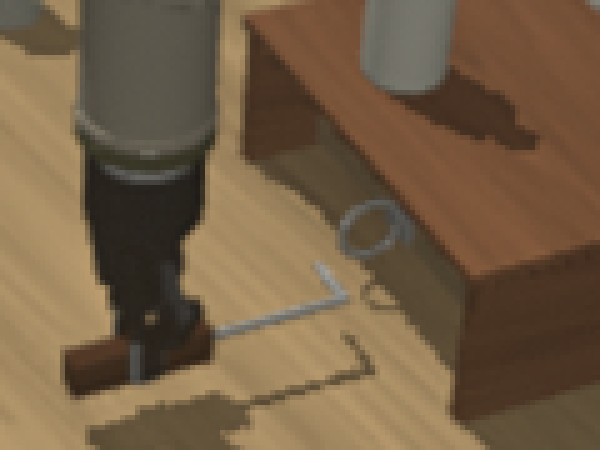

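Emit:
arm_command:
  increments:
    - [0.004, 0, 0, 0, 0, 0]
    - [0.012, 0.001, 0, 0, 0, 0]
    - [0.022, 0.001, 0, 0, 0, 0]
    - [0.032, 0.001, 0, 0, 0, 0]
    - [0.042, 0.001, 0, 0, 0, 0]
    - [0.05, 0.001, 0, 0, 0, 0]
    - [0.056, 0.001, 0, 0, 0, 0]
    - [0.059, 0.001, 0, 0, 0, 0]
    - [0.059, 0.001, 0, 0, 0, 0]
    - [0.059, 0.001, 0, 0, 0, 0]

```text
time: 11.3
tool_pos: [554.2, -79.9, 102.8]
tcp_rot: [-90.0, 0.0, -9.6]
ft_force: [0.9, -1.0, -1.8]
finger_gap: 20.7
```

Run:
```python
from h import *
p,q=pose();print(p,r.sense()["tcp_rot"],r.sense()["ft_force"])
ring=np.array([711.6,-45.7,40]);print("hook to ring in tool:",q.inv().apply(ring-rodpts()[1]))
C=r.camera_model("side")
S=r.snapshot("side")[150:240,240:360];cv2.imwrite("pics/d5.png",cv2.resize(S[:,:,::-1],None,fx=6,fy=6,interpolation=3))
for P in rodpts(): print(np.round(P,1),(proj(C,P)-[240,150])*6+2)
```

```text
[554.16891633 -79.92603817 102.81011011] [-9.00003866e+01  1.94924189e-02 -9.61286950e+00] [ 0.90899713 -1.02898689 -1.76493237]
hook to ring in tool: [ 0.80494342 -0.49044738 42.03490185]
[ 700.8 -104.7   39.5] [500.73129334 337.29124359]
[703.8 -87.   39.5] [484.89099245 318.46780722]
[707.5 -65.3  39.5] [465.88151318 295.87835478]
```

View pics/d5.png

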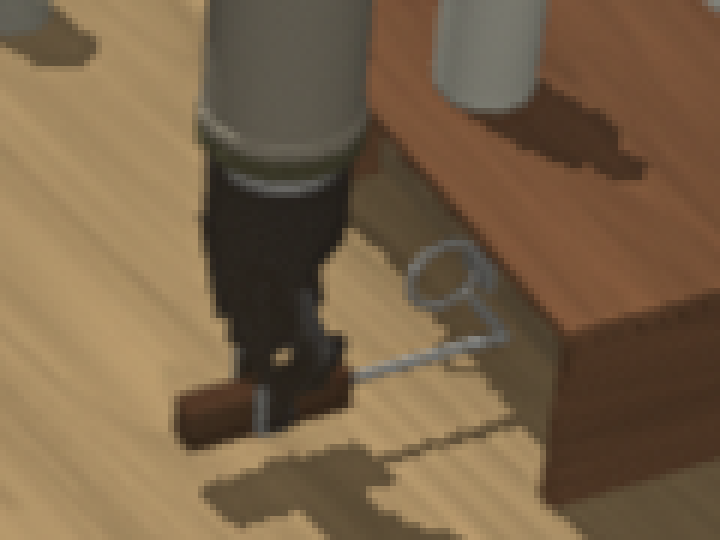

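Emit:
arm_command:
  increments:
    - [0, 0, 0.003, 0, 0, 0]
    - [0, 0, 0.008, 0, 0, 0]
    - [0, 0, 0.014, 0, 0, 0]
    - [0, 0, 0.02, 0, 0, 0]
    - [0, 0, 0.026, 0, 0, 0]
    - [0, 0, 0.032, 0, 0, 0]
    - [0, 0, 0.038, 0, 0, 0]
    - [0, 0, 0.042, 0, 0, 0]
    - [0, 0, 0.042, 0, 0, 0]
    - [0, 0, 0.042, 0, 0, 0]

```text
time: 12.6
tool_pos: [561.4, -38.7, 102.9]
tcp_rot: [-90.0, 0.0, -9.6]
ft_force: [0.7, -0.0, 0.1]
finger_gap: 20.7
```

Run:
```python
from h import *
p,q=pose();print(p,r.sense()["tcp_rot"],r.sense()["ft_force"])
C=r.camera_model("side")
S=r.snapshot("side")[150:240,240:360];cv2.imwrite("pics/d6.png",cv2.resize(S[:,:,::-1],None,fx=6,fy=6,interpolation=3))
for P in rodpts(): print(np.round(P,1),(proj(C,P)-[240,150])*6+2)
```

```text
[561.41723831 -38.67479085 102.86993199] [-9.00046150e+01  2.40128476e-03 -9.61423185e+00] [ 0.74897306 -0.01384431  0.05435239]
[708.  -63.6  39.6] [464.78484335 293.86390798]
[711.  -45.8  39.6] [449.53764084 275.74403835]
[714.7 -24.1  39.6] [431.23366037 253.9914749 ]
```

View pics/d6.png

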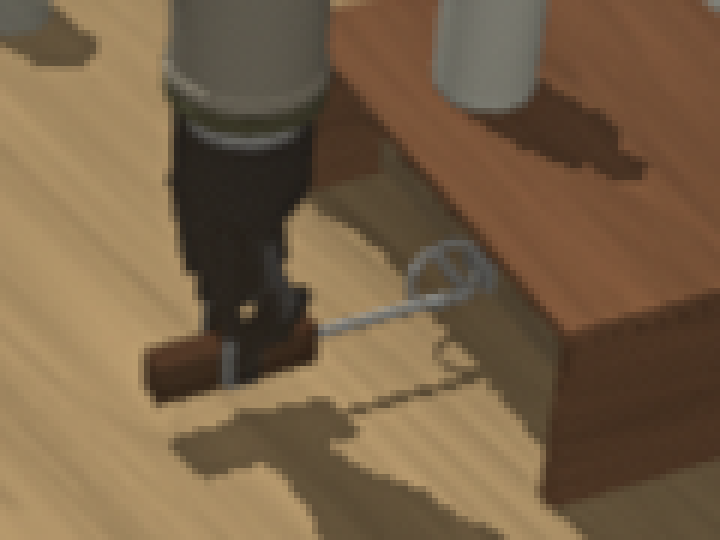

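Emit:
arm_command:
  increments:
    - [-0.004, 0, 0, 0, 0, 0]
    - [-0.009, 0, 0, 0, 0, 0]
    - [-0.014, 0, 0, 0, 0, 0]
    - [-0.02, 0, 0, 0, 0, 0]
    - [-0.028, 0, 0, 0, 0, 0]
    - [-0.037, 0, 0, 0, 0, 0]
    - [-0.046, 0, 0, 0, 0, 0]
    - [-0.055, 0, 0, 0, 0, 0]
    - [-0.064, 0, 0, 0, 0, 0]
    - [-0.072, 0, 0, 0, 0, 0]

```text
time: 13.9
tool_pos: [489.9, -26.5, 103.0]
tcp_rot: [-90.0, -0.0, -9.6]
ft_force: [3.0, 0.8, -1.2]
finger_gap: 21.1
```

Emit:
arm_command:
  increments:
    - [-0.008, 0, 0, 0, 0, 0]
    - [-0.016, 0, 0, 0, 0, 0]
    - [-0.024, 0, 0, 0, 0, 0]
    - [-0.032, 0, 0, 0, 0, 0]
    - [-0.04, 0, 0, 0, 0, 0]
    - [-0.048, 0, 0, 0, 0, 0]
    - [-0.056, 0, 0, 0, 0, 0]
    - [-0.063, 0, 0, 0, 0, 0]
    - [-0.068, 0, 0, 0, 0, 0]
    - [-0.072, 0, 0, 0, 0, 0]

```text
time: 15.15
tool_pos: [419.2, -14.5, 102.9]
tcp_rot: [-90.0, -0.0, -9.6]
ft_force: [2.8, -0.4, -1.7]
finger_gap: 21.0
```

Run:
```python
from h import *
p,q=pose();print(p,r.sense()["tcp_rot"],r.sense()["ft_force"])
C=r.camera_model("side")
S=r.snapshot("side")[130:250,200:360];cv2.imwrite("pics/d7.png",cv2.resize(S[:,:,::-1],None,fx=5,fy=5,interpolation=3))
for P in rodpts(): print(np.round(P,1),(proj(C,P)-[200,130])*5+2)
```

```text
[419.20419634 -14.48454691 102.93882637] [-8.99990781e+01 -8.60155071e-03 -9.61405136e+00] [ 2.76024146 -0.39322629 -1.65137325]
[565.4 -39.2  39.5] [397.16164344 396.77182351]
[568.4 -21.5  39.5] [385.65910367 380.79431912]
[5.721e+02 2.000e-01 3.950e+01] [371.85787207 361.62383651]
```

View pics/d7.png

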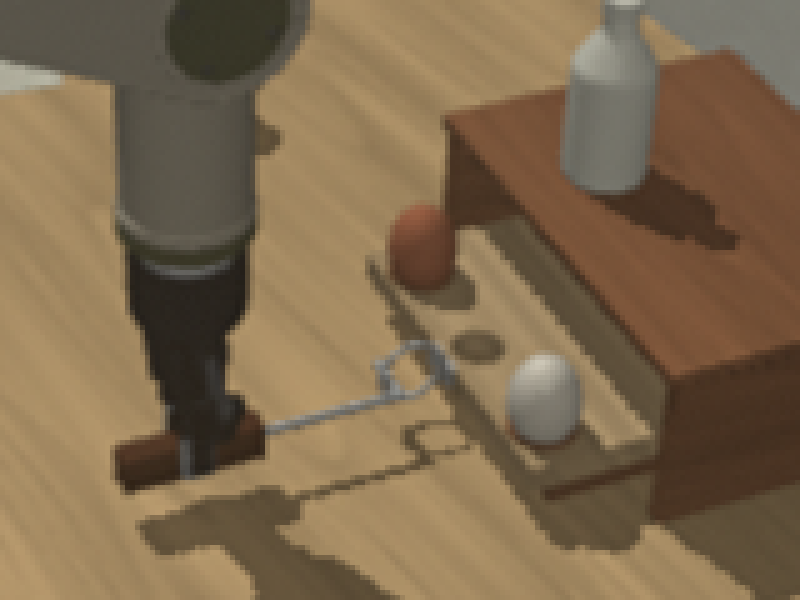

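Emit:
arm_command:
  increments:
    - [-0.002, 0, 0, 0, 0, 0]
    - [-0.004, 0, 0, 0, 0, 0]
    - [-0.005, 0, 0, 0, 0, 0]
    - [-0.006, 0, 0, 0, 0, 0]
    - [-0.007, 0, 0, 0, 0, 0]
    - [-0.008, 0, 0, 0, 0, 0]
    - [-0.0085, 0, 0, 0, 0, 0]
    - [-0.009, 0, 0, 0, 0, 0]
    - [-0.0095, 0, 0, 0, 0, 0]
    - [-0.01, 0, 0, 0, 0, 0]

```text
time: 16.45
tool_pos: [409.6, -12.9, 102.9]
tcp_rot: [-90.0, 0.0, -9.6]
ft_force: [2.7, 0.4, -0.7]
finger_gap: 20.5
```

Emit:
arm_command:
  increments:
    - [-0.0005, 0, 0, 0, 0, 0]
    - [-0.001, 0, 0, 0, 0, 0]
    - [-0.0015, 0, 0, 0, 0, 0]
    - [-0.002, 0, 0, 0, 0, 0]
    - [-0.0025, 0, 0, 0, 0, 0]
    - [-0.003, 0, 0, 0, 0, 0]
    - [-0.0033, 0, 0, 0, 0, 0]
    - [-0.0036, 0, 0, 0, 0, 0]
    - [-0.004, 0, 0, 0, 0, 0]
    - [-0.004, 0, 0, 0, 0, 0]

```text
time: 17.7
tool_pos: [406.7, -12.3, 103.5]
tcp_rot: [-90.0, -0.2, -9.6]
ft_force: [9.4, -0.1, -4.1]
finger_gap: 21.1
```

Emit:
arm_command:
  increments:
    - [-0.0005, 0, 0, 0, 0, 0]
    - [-0.001, 0, 0, 0, 0, 0]
    - [-0.0015, 0, 0, 0, 0, 0]
    - [-0.002, 0, 0, 0, 0, 0]
    - [-0.002, 0, 0, 0, 0, 0]
    - [-0.002, 0, 0, 0, 0, 0]
    - [-0.002, 0, 0, 0, 0, 0]
    - [-0.002, 0, 0, 0, 0, 0]
    - [-0.002, 0, 0, 0, 0, 0]
    - [-0.002, 0, 0, 0, 0, 0]

```text
time: 18.95
tool_pos: [406.3, -12.3, 104.3]
tcp_rot: [-90.0, -0.4, -9.6]
ft_force: [14.7, -2.0, -5.5]
finger_gap: 20.7
```

Run:
```python
from h import *
p,q=pose();print(p,r.sense()["tcp_rot"],r.sense()["ft_force"])
C=r.camera_model("side")
S=r.snapshot("side")[130:250,200:360];cv2.imwrite("pics/d8.png",cv2.resize(S[:,:,::-1],None,fx=5,fy=5,interpolation=3))
for P in rodpts(): print(np.round(P,1),(proj(C,P)-[200,130])*5+2)
```

```text
[406.29682726 -12.30600322 104.2613162 ] [-89.98797623  -0.3817875   -9.6332972 ] [14.67679027 -2.00259772 -5.4525308 ]
[552.9 -37.2  41. ] [380.10568126 399.77400084]
[555.9 -19.4  41. ] [368.7183668  383.71684743]
[559.6   2.2  41. ] [355.05625294 364.45201911]
```

View pics/d8.png

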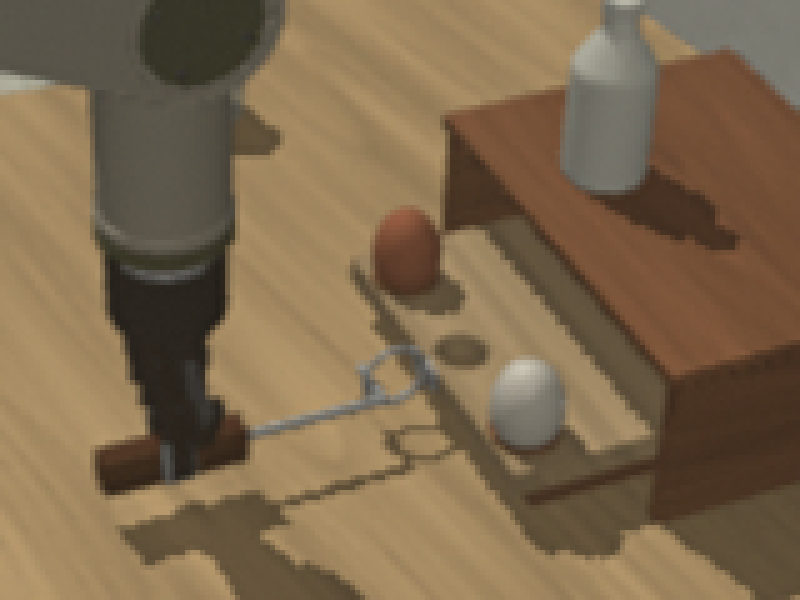

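Emit:
arm_command:
  increments:
    - [0.004, 0, 0, 0, 0, 0]
    - [0.009, 0, 0, 0, 0, 0]
    - [0.014, 0, 0, 0, 0, 0]
    - [0.018, 0, 0, 0, 0, 0]
    - [0.018, 0, 0, 0, 0, 0]
    - [0.018, 0, 0, 0, 0, 0]
    - [0.018, 0, 0, 0, 0, 0]
    - [0.018, 0, 0, 0, 0, 0]
    - [0.018, 0, 0, 0, 0, 0]
    - [0.018, 0, 0, 0, 0, 0]

```text
time: 20.25
tool_pos: [421.4, -14.9, 102.9]
tcp_rot: [-90.0, -0.0, -9.6]
ft_force: [-0.2, 0.2, 0.4]
finger_gap: 20.6
```

Run:
```python
from h import *
p,q=pose();print(p,r.sense()["tcp_rot"],r.sense()["ft_force"])
C=r.camera_model("side")
S=r.snapshot("side")[130:250,200:360];cv2.imwrite("pics/d9.png",cv2.resize(S[:,:,::-1],None,fx=5,fy=5,interpolation=3))
for P in rodpts(): print(np.round(P,1),(proj(C,P)-[200,130])*5+2)
```

```text
[421.4215318  -14.85794953 102.91786719] [-9.00005397e+01 -3.30321960e-03 -9.61068208e+00] [-0.20397564  0.20115077  0.41882934]
[568.  -39.7  39.6] [400.81390223 395.63443018]
[571.  -21.9  39.6] [389.28781515 379.6741282 ]
[ 5.747e+02 -3.000e-01  3.960e+01] [375.45820722 360.52411507]
```

View pics/d9.png

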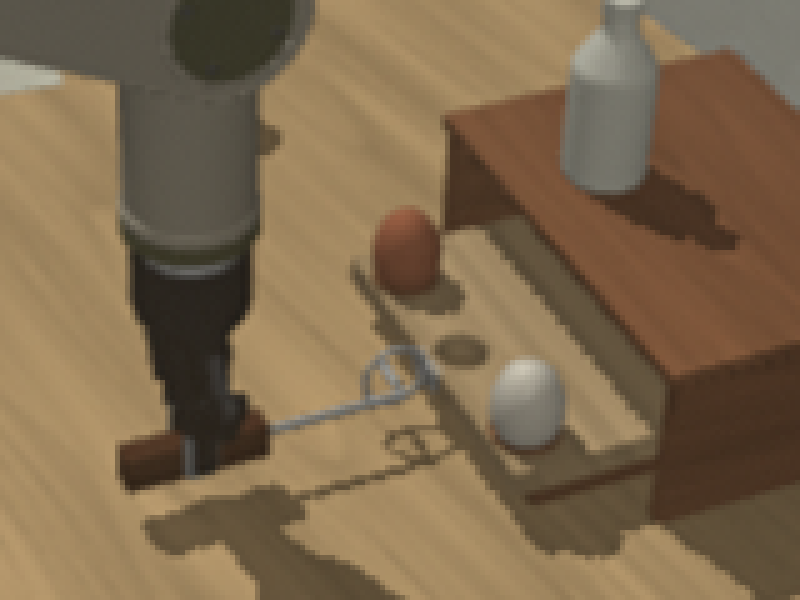

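Emit:
arm_command:
  increments:
    - [0, 0, -0.004, 0, 0, 0]
    - [0, 0, -0.012, 0, 0, 0]
    - [0, 0, -0.022, 0, 0, 0]
    - [0, 0, -0.034, 0, 0, 0]
    - [0, 0, -0.046, 0, 0, 0]
    - [0, 0, -0.058, 0, 0, 0]
    - [-0.005, 0, -0.067, 0, 0, 0]
    - [-0.012, 0, -0.075, 0, 0, 0]
    - [-0.02, 0, -0.075, 0, 0, 0]
    - [-0.02, 0, -0.075, 0, 0, 0]

```text
time: 21.55
tool_pos: [388.4, -85.2, 102.7]
tcp_rot: [-90.0, 0.0, -9.6]
ft_force: [-0.6, 0.7, -1.1]
finger_gap: 20.9
```

Emit:
arm_command:
  increments:
    - [0, 0.004, 0, 0, 0, 0]
    - [0, 0.01, 0, 0, 0, 0]
    - [0, 0.015, 0, 0, 0, 0]
    - [0, 0.019, 0, 0, 0, 0]
    - [0, 0.021, 0, 0, 0, 0]
    - [0, 0.023, 0, 0, 0, 0]
    - [0, 0.024, 0, 0, 0, 0]
    - [0, 0.025, 0, 0, 0, 0]
    - [0, 0.025, 0, 0, 0, 0]
    - [0, 0.025, 0, 0, 0, 0]

```text
time: 22.8
tool_pos: [389.2, -85.5, 78.0]
tcp_rot: [-90.0, -0.0, -9.6]
ft_force: [0.0, 0.2, -1.1]
finger_gap: 20.7
```

Run:
```python
from h import *
p,q=pose();print(p,r.sense()["tcp_rot"],r.sense()["ft_force"])
C=r.camera_model("side")
S=r.snapshot("side")[150:270,200:360];cv2.imwrite("pics/d10.png",cv2.resize(S[:,:,::-1],None,fx=5,fy=5,interpolation=3))
for P in rodpts(): print(np.round(P,1),(proj(C,P)-[200,150])*5+2)
```

```text
[389.23519213 -85.49104724  77.9685499 ] [-9.00017019e+01 -8.34332315e-03 -9.61449722e+00] [ 0.01757155  0.17921709 -1.13370766]
[ 535.9 -110.3   14.7] [421.17389613 401.71679245]
[538.9 -92.6  14.7] [409.13127931 384.3742583 ]
[542.5 -70.9  14.7] [394.68982032 363.57715917]
```

View pics/d10.png

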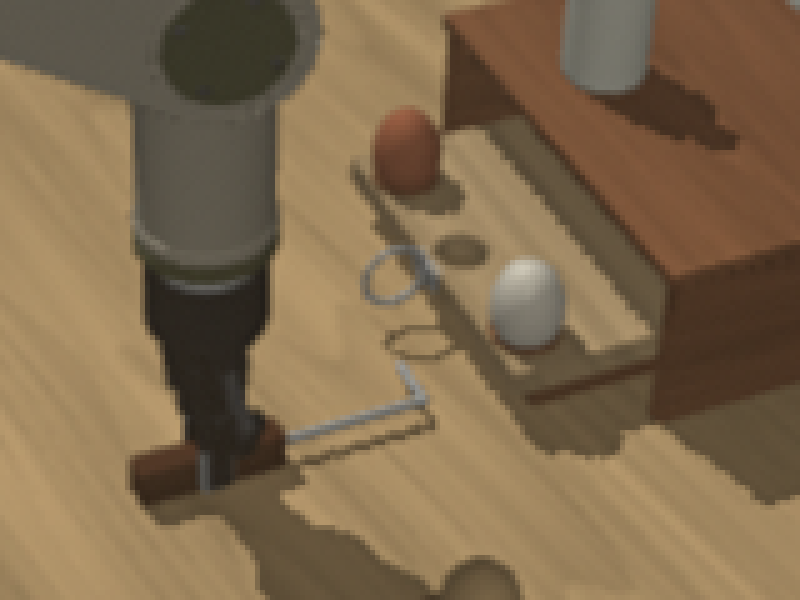

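Emit:
arm_command:
  increments:
    - [0, 0.0005, 0, 0, 0, 0]
    - [0, 0.001, 0, 0, 0, 0]
    - [0, 0.001, 0, 0, 0, 0]
    - [0, 0.001, 0, 0, 0, 0]
    - [0, 0.001, 0, 0, 0, 0]
    - [0, 0.001, 0, 0, 0, 0]
    - [0, 0.001, 0, 0, 0, 0]
    - [0, 0.001, 0, 0, 0, 0]
    - [0, 0.001, 0, 0, 0, 0]
    - [0, 0.001, 0, 0, 0, 0]

```text
time: 24.1
tool_pos: [389.3, -85.5, 77.3]
tcp_rot: [-90.0, 0.0, -9.6]
ft_force: [-3.6, 0.9, 4.9]
finger_gap: 21.2
```

Emit:
arm_command:
  increments:
    - [0, 0, 0, 0, 0, 0]
    - [0, 0, 0, 0, 0, 0]
    - [0, 0, 0, 0, 0, 0]
    - [0, 0, 0, 0, 0, 0]
    - [0, 0, 0, 0, 0, 0]
    - [0, 0, 0, 0, 0, 0]
    - [0, -0.005, 0, 0, 0, 0]
    - [0, -0.02, 0, 0, 0, 0]
    - [0, -0.05, 0, 0, 0, 0]
    - [0, -0.09, 0, 0, 0, 0]
  jaw: -1

```text
time: 25.35
tool_pos: [388.6, -85.3, 168.1]
tcp_rot: [-90.0, 0.1, -9.6]
ft_force: [0.0, -0.6, -0.4]
finger_gap: 85.1
```

Emit:
arm_command:
  increments:
    - [0.01, -0.02, -0.02, 0, 0, 0]
    - [0.02, -0.04, -0.045, 0, 0, 0]
    - [0.032, -0.06, -0.07, 0, 0, 0]
    - [0.044, -0.075, -0.095, 0, 0, 0]
    - [0.056, -0.082, -0.12, 0, 0, 0]
    - [0.067, -0.082, -0.15, 0, 0, 0]
    - [0.077, -0.082, -0.175, 0, 0, 0]
    - [0.085, -0.082, -0.194, 0, 0, 0]
    - [0.085, -0.082, -0.194, 0, 0, 0]
    - [0.085, -0.082, -0.194, 0, 0, 0]
  jaw: -1

```text
time: 26.6
tool_pos: [440.5, -290.4, 249.4]
tcp_rot: [-90.0, -0.0, -9.6]
ft_force: [0.7, 0.5, -0.2]
finger_gap: 85.5
```

Run:
```python
from h import *
p,q=pose();c=r.camera_model("wrist");im=r.snapshot("wrist");cv2.imwrite("pics/w3.png",cv2.resize(im[:,:,::-1],(768,576),interpolation=3))
print(p,q.as_euler("xyz",degrees=True))
for t,z in [("egg",12),("egg_waist",44),("stand",0)]:
    for d in r.spot_point("wrist",t)[:3]: print(t,round(d["conf"],2),np.round(d["position"]),np.round(plane(c,d["position"],z),1))
for d in r.trace("wrist","egg")[:3]:
    (x,y),rad=cv2.minEnclosingCircle(np.argwhere(d["mask"])[:,::-1].astype(np.float32));print("mask",d["conf"],x,y,rad,plane(c,(x,y),48))
    ys,xs=np.where(d["mask"]);print(xs.min(),xs.max(),ys.min(),ys.max())
cs=r.camera_model("side");S=r.snapshot("side")
for d in r.spot_point("side","egg_waist")[:2]: print("side",np.round(d["position"]),plane(cs,d["position"],44))
cv2.imwrite("pics/d11.png",cv2.resize(S[150:300,180:360][:,:,::-1],None,fx=4,fy=4,interpolation=3))
```

```text
[ 440.49073589 -290.41147964  249.42769663] [-8.99884264e+01 -9.39565906e-03 -9.61501312e+00]
egg 0.85 [244.  56.] [ 340.9 -278.5   12. ]
egg 0.83 [244. 173.] [ 439.8 -296.6   12. ]
egg_waist 0.86 [244. 184.] [ 441.6 -295.7   44. ]
egg_waist 0.67 [250.  55.] [ 343.3 -274.3   44. ]
mask 0.7 244.04217529296875 183.40953063964844 30.856475830078125 [ 440.27366247 -295.69785081   48.        ]
215 274 153 214
mask 0.55 245.5 53.0 34.44207763671875 [ 341.95232604 -277.34456569   48.        ]
214 278 19 87
side [262. 286.] [ 332.32509271 -288.07934366   44.        ]
side [296. 270.] [ 445.61633954 -292.04083918   44.        ]
```

View pics/w3.png

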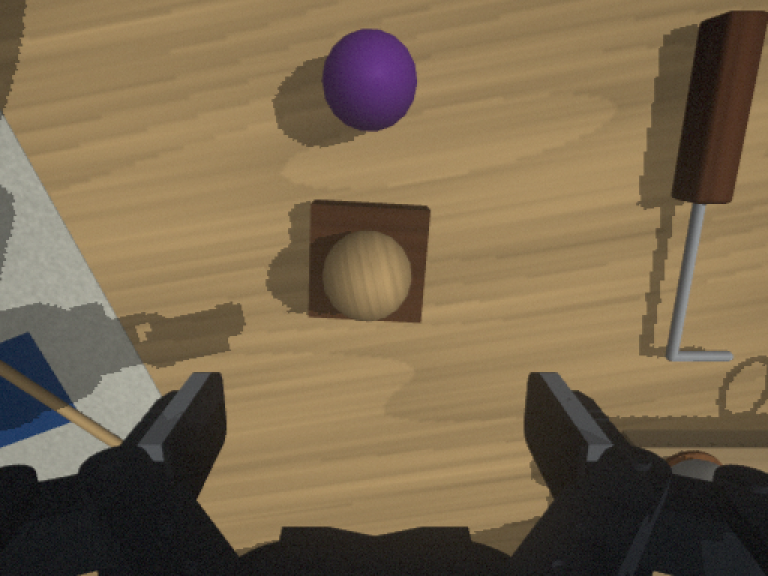

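View pics/d11.png

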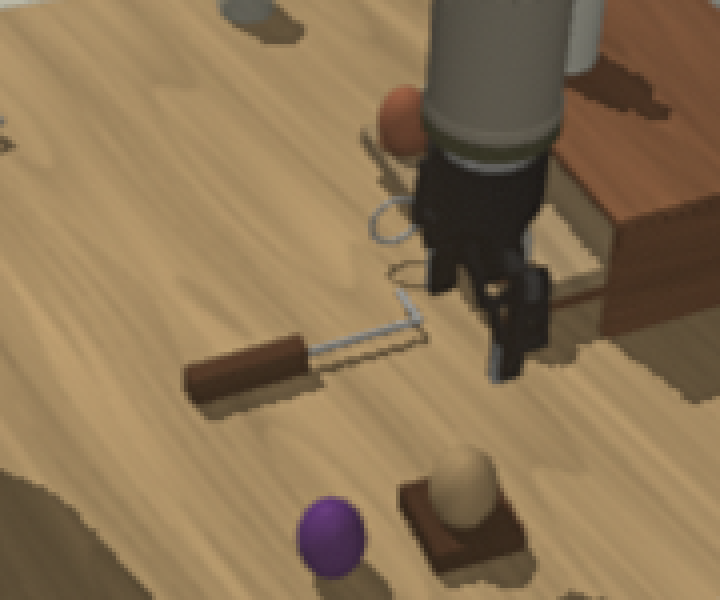

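Run:
```python
from h import *
c=r.camera_model("wrist")
q=lambda x,y,z:plane(c,((x+.5)/1.5-.5,(y+.5)/1.5-.5),z)
P=[q(308,317,22),q(421,322,22),q(429,211,22),q(313,207,22)];print(np.round(P,1),np.mean(P,0),[np.linalg.norm(P[i]-P[i-1]) for i in range(4)])
# egg outline sphere-ish fit: project ellipsoid points
from scipy.optimize import least_squares
def outline(cx,cy):
    t=np.linspace(0,2*np.pi,60);pts=[]
    for h in np.linspace(10,66,40):
        rr=25*np.sqrt(max(0,1-((h-32)/(34 if h>32 else 32))**2))
        pts+= [proj(c,(cx+rr*np.cos(a),cy+rr*np.sin(a),12+h)) for a in t]
    p=np.array(pts);return np.array([p[:,0].min(),p[:,0].max(),p[:,1].min(),p[:,1].max()])
f=least_squares(lambda v:outline(*v)-[215-.5,274.5,152.5,214.5],[441,-295],diff_step=1e-3);print(f.x,f.fun)
```

```text
[[ 467.4 -337.5   22. ]
 [ 482.3 -269.3   22. ]
 [ 415.2 -255.    22. ]
 [ 401.7 -320.8   22. ]] [ 441.66823408 -295.67140222   22.        ] [np.float64(67.77479295953414), np.float64(69.75839425887634), np.float64(68.59167960635085), np.float64(67.17568509799099)]
[ 441.03454567 -295.62037271] [-0.15706263  0.15756667 -0.00073713  0.00909267]
```

Emit:
arm_command:
  increments:
    - [0.001, 0.015, -0.002, 0, 0, 0]
    - [0.0015, 0.04, -0.004, 0, 0, 0]
    - [0.0015, 0.065, -0.005, 0, 0, 0]
    - [0.0015, 0.09, -0.005, 0, 0, 0]
    - [0.0015, 0.11, -0.005, 0, 0, 0]
    - [0.0015, 0.125, -0.005, 0, 0, 0]
    - [0.0015, 0.137, -0.005, 0, 0, 0]
    - [0.0015, 0.145, -0.005, 0, 0, 0]
    - [0.0015, 0.15, -0.005, 0, 0, 0]
    - [0.0015, 0.15, -0.005, 0, 0, 0]
  jaw: -1

```text
time: 28.2
tool_pos: [441.2, -296.2, 98.9]
tcp_rot: [-90.0, 0.0, -9.6]
ft_force: [-0.3, 0.4, -0.2]
finger_gap: 85.4
```

Run:
```python
from h import *
p,q=pose();c=r.camera_model("wrist");im=r.snapshot("wrist");cv2.imwrite("pics/w4.png",cv2.resize(im[:,:,::-1],(640,480),interpolation=3))
print(p,r.sense()["ft_force"])
```

```text
[ 441.23445328 -296.16713392   98.8535131 ] [ 0.27060818 -0.47056592  0.43518411]
```

View pics/w4.png

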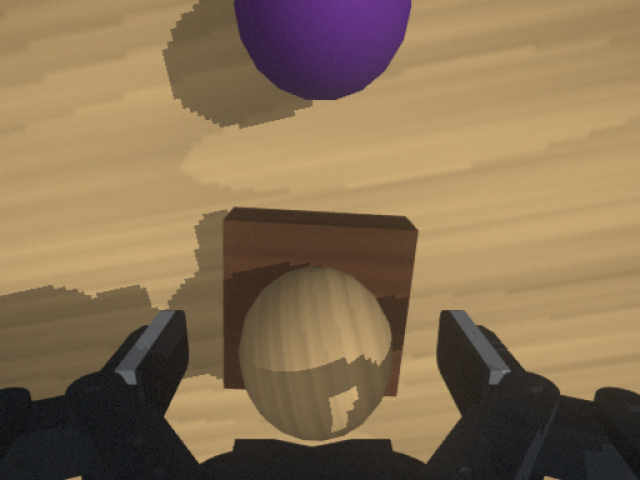

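Egg centred between the fingers (around 316,350 of 640x480). Close gently.

Emit:
arm_command:
  increments:
    - [0, 0, 0, 0, 0, 0]
    - [0, 0, 0, 0, 0, 0]
    - [0, 0, 0, 0, 0, 0]
    - [0, 0, 0, 0, 0, 0]
    - [0, 0, 0, 0, 0, 0]
    - [0, 0, 0, 0, 0, 0]
    - [0, 0, 0, 0, 0, 0]
    - [0, 0, 0, 0, 0, 0]
    - [0, 0, 0, 0, 0, 0]
    - [0, 0, 0, 0, 0, 0]
  jaw: 1
  force: 30

```text
time: 29.5
tool_pos: [441.7, -295.5, 99.6]
tcp_rot: [-89.9, -0.0, -9.6]
ft_force: [1.1, 6.3, 4.4]
finger_gap: 48.6
```

Run:
```python
from h import *
p,q=pose();c=r.camera_model("wrist");im=r.snapshot("wrist");cv2.imwrite("pics/w5.png",cv2.resize(im[:,:,::-1],(640,480),interpolation=3))
s=r.sense();print(p,s["ft_force"],s["finger_gap"])
```

```text
[ 441.71665902 -295.53138699   99.55270665] [0.64763803 4.43199762 4.92753774] 48.690568465595504
```

View pics/w5.png

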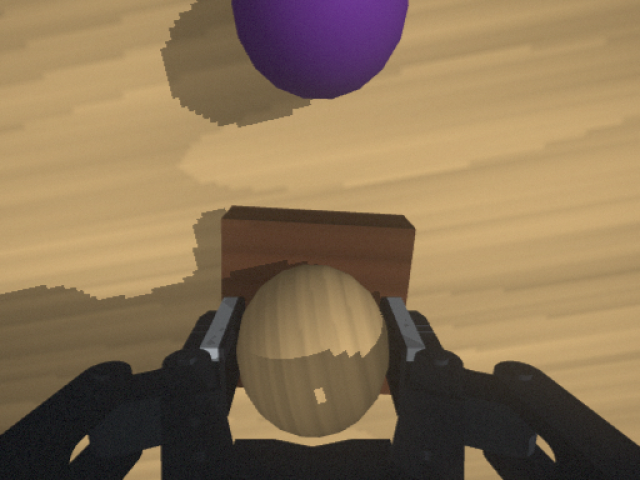

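Emit:
arm_command:
  increments:
    - [0, -0.003, 0, 0, 0, 0]
    - [0, -0.008, 0, 0, 0, 0]
    - [0, -0.015, 0, 0, 0, 0]
    - [0, -0.028, 0, 0, 0, 0]
    - [0, -0.045, 0, 0, 0, 0]
    - [0, -0.065, 0, 0, 0, 0]
    - [0, -0.085, 0, 0, 0, 0]
    - [0, -0.105, 0, 0, 0, 0]
    - [0, -0.125, 0, 0, 0, 0]
    - [0, -0.14, 0, 0, 0, 0]

```text
time: 30.8
tool_pos: [441.5, -296.4, 241.2]
tcp_rot: [-90.1, -0.1, -9.6]
ft_force: [-0.3, -1.8, 0.1]
finger_gap: 48.4
```

Emit:
arm_command:
  increments:
    - [0.005, 0, 0.007, 0, 0, 0]
    - [0.018, 0, 0.024, 0, 0, 0]
    - [0.038, 0, 0.05, 0, 0, 0]
    - [0.06, 0, 0.08, 0, 0, 0]
    - [0.082, 0, 0.11, 0, 0, 0]
    - [0.104, 0, 0.139, 0, 0, 0]
    - [0.124, 0, 0.165, 0, 0, 0]
    - [0.136, 0, 0.182, 0, 0, 0]
    - [0.139, 0, 0.186, 0, 0, 0]
    - [0.139, 0, 0.186, 0, 0, 0]

```text
time: 32.05
tool_pos: [609.0, -136.2, 238.5]
tcp_rot: [-90.0, 0.0, -9.6]
ft_force: [0.3, -0.8, -0.6]
finger_gap: 48.9
```

Run:
```python
from h import *
p,q=pose();c=r.camera_model("wrist");im=r.snapshot("wrist");cv2.imwrite("pics/w6.png",cv2.resize(im[:,:,::-1],(768,576),interpolation=3))
s=r.sense();print(p,s["ft_force"],s["finger_gap"])
for d in r.spot_point("wrist","well")[:3]: print(d["conf"],d["position"],plane(c,d["position"],46))
for d in r.spot_point("wrist","ring")[:3]: print(d["conf"],d["position"],plane(c,d["position"],40))
```

```text
[ 609.00441455 -136.1844939   238.52475485] [ 0.1734699   0.1362499  -0.83183243] 48.44189114300292
0.8 [377.3, 183.6] [624.20650691 -36.37465327  46.        ]
0.29 [251.9, 272.0] [ 685.35207916 -147.97120477   46.        ]
0.62 [387.3, 115.7] [573.14971227 -23.35017737  40.        ]
```

View pics/w6.png

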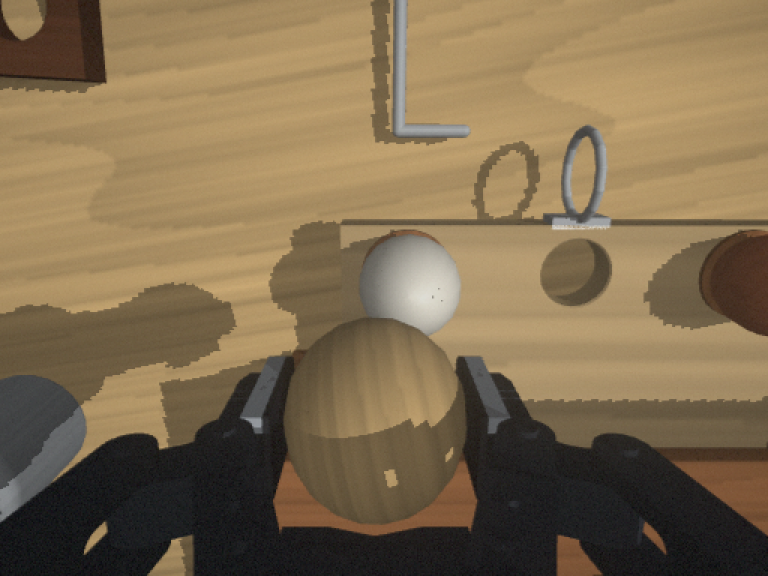

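Run:
```python
from h import *
c=r.camera_model("wrist");im=cv2.imread("pics/w6.png");cv2.imwrite("pics/w6c.png",cv2.resize(im[220:320,520:640],None,fx=6,fy=6,interpolation=2))
q=lambda x,y,z:plane(c,((x+.5)/1.5-.5,(y+.5)/1.5-.5),z)
print(q(576,272,46),q(540,272,46)-q(612,272,46),q(576,238,46)-q(576,306,46),q(584,174,40))
print("pred",(proj(c,(625.6,-31,46))+.5)*1.5)
```

```text
[623.24177577 -31.66911809  46.        ] [ -6.46907847 -37.65715814   0.        ] [-37.52050381   2.1888795    0.        ] [573.59921194 -22.42103754  40.        ]
pred [578.02353912 276.51745641]
```

View pics/w6c.png

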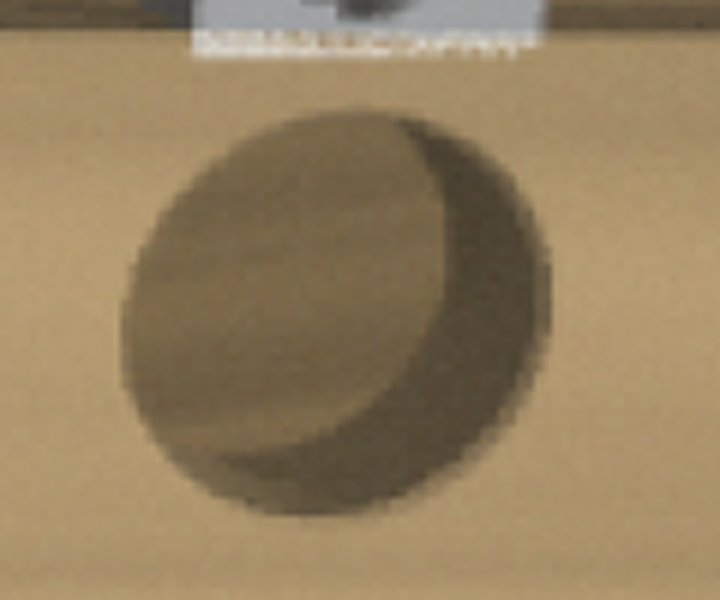

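Emit:
arm_command:
  increments:
    - [0, 0, 0.006, 0, 0, 0]
    - [-0.001, 0, 0.022, 0, 0, 0]
    - [-0.002, 0, 0.044, 0, 0, 0]
    - [-0.0025, 0, 0.066, 0, 0, 0]
    - [-0.003, 0, 0.086, 0, 0, 0]
    - [-0.003, 0, 0.1, 0, 0, 0]
    - [-0.003, 0.008, 0.1055, 0, 0, 0]
    - [-0.003, 0.025, 0.1055, 0, 0, 0]
    - [-0.003, 0.045, 0.1055, 0, 0, 0]
    - [-0.003, 0.06, 0.1055, 0, 0, 0]

```text
time: 33.45
tool_pos: [623.0, -32.0, 176.1]
tcp_rot: [-90.0, 0.2, -9.7]
ft_force: [0.0, -0.3, -1.0]
finger_gap: 48.5
```

Emit:
arm_command:
  increments:
    - [0, 0.008, 0, 0, 0, 0]
    - [0, 0.015, 0, 0, 0, 0]
    - [0, 0.02, 0, 0, 0, 0]
    - [0, 0.025, 0, 0, 0, 0]
    - [0, 0.025, 0, 0, 0, 0]
    - [0, 0.025, 0, 0, 0, 0]
    - [0, 0.025, 0, 0, 0, 0]
    - [0, 0.025, 0, 0, 0, 0]
    - [0, 0.025, 0, 0, 0, 0]
    - [0, 0.025, 0, 0, 0, 0]

```text
time: 34.7
tool_pos: [624.0, -31.4, 153.9]
tcp_rot: [-90.0, -0.0, -9.6]
ft_force: [0.5, -0.5, -0.3]
finger_gap: 48.4
```

Run:
```python
from h import *
ps=[]
for i in range(3):
    im=r.snapshot(["wrist","side","scene"][i]);ps.append(pose()[0])
    if i==0: cv2.imwrite("pics/w7.png",cv2.resize(im[:,:,::-1],(640,480),interpolation=3))
    if i==1: cv2.imwrite("pics/d12.png",cv2.resize(im[130:250,220:380][:,:,::-1],None,fx=5,fy=5,interpolation=3))
s=r.sense();print(np.round(ps,1).tolist(),s["ft_force"],s["finger_gap"])
q=pose()[1];d=np.array([623.9,-31.6,124])-np.mean(ps,0);print("tool delta",q.inv().apply(d))
```

```text
[[624.0, -31.4, 153.9], [624.0, -31.4, 153.9], [624.0, -31.4, 153.9]] [ 0.61625761 -0.37895289 -0.82626426] 48.61700781484837
tool delta [-0.07454721 29.88787567 -0.19129503]
```

View pics/w7.png

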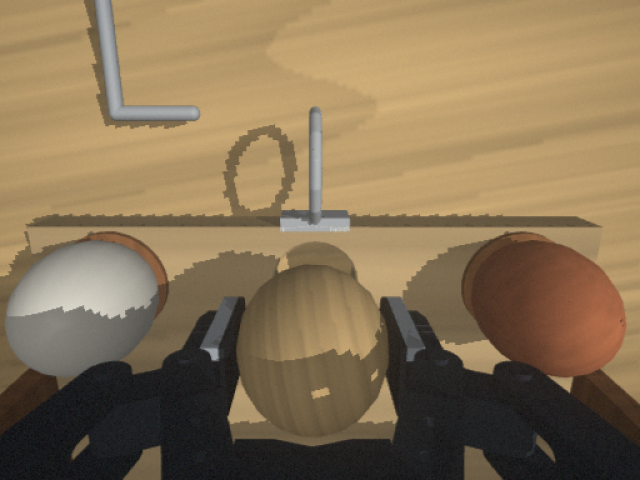

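View pics/d12.png

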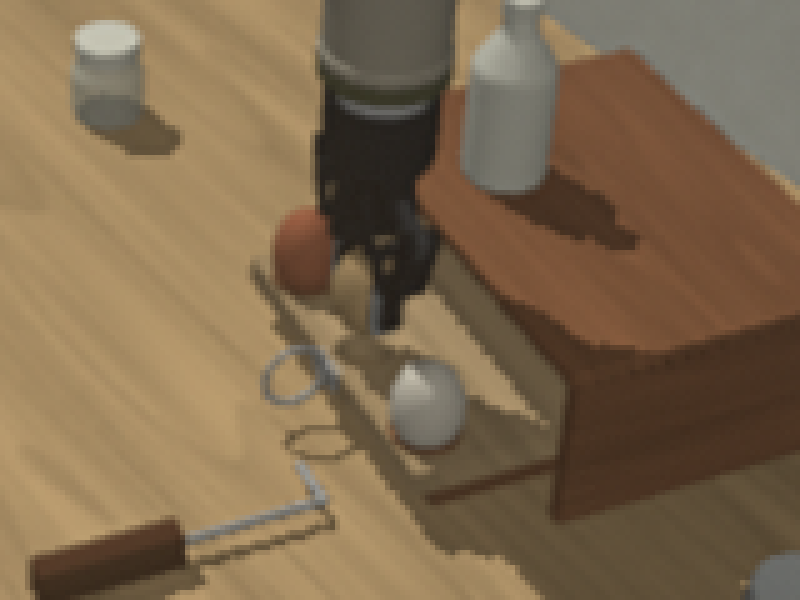

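Emit:
arm_command:
  increments:
    - [0, 0.004, 0, 0, 0, 0]
    - [0, 0.009, 0, 0, 0, 0]
    - [0, 0.014, 0, 0, 0, 0]
    - [0, 0.018, 0, 0, 0, 0]
    - [0, 0.021, 0, 0, 0, 0]
    - [0, 0.024, 0, 0, 0, 0]
    - [0, 0.026, 0, 0, 0, 0]
    - [0, 0.0275, 0, 0, 0, 0]
    - [0, 0.0275, 0, 0, 0, 0]
    - [0, 0.0275, 0, 0, 0, 0]

```text
time: 36.1
tool_pos: [624.1, -31.4, 126.5]
tcp_rot: [-90.0, -0.0, -9.6]
ft_force: [0.6, -0.2, -0.7]
finger_gap: 48.4
```

Emit:
arm_command:
  increments:
    - [0, 0.0005, 0, 0, 0, 0]
    - [0, 0.001, 0, 0, 0, 0]
    - [0, 0.0015, 0, 0, 0, 0]
    - [0, 0.002, 0, 0, 0, 0]
    - [0, 0.002, 0, 0, 0, 0]
    - [0, 0.002, 0, 0, 0, 0]
    - [0, 0.002, 0, 0, 0, 0]
    - [0, 0.002, 0, 0, 0, 0]
    - [0, 0.002, 0, 0, 0, 0]
    - [0, 0.002, 0, 0, 0, 0]

```text
time: 37.35
tool_pos: [624.2, -31.4, 124.6]
tcp_rot: [-90.0, -0.0, -9.6]
ft_force: [0.4, 2.1, 4.8]
finger_gap: 48.3
```

Run:
```python
from h import *
p=pose()[0]
for n in ["wrist","side"]:
    im=r.snapshot(n)
    if n=="wrist": cv2.imwrite("pics/w8.png",cv2.resize(im[:,:,::-1],(640,480),interpolation=3))
    else: cv2.imwrite("pics/d13.png",cv2.resize(im[130:250,220:380][:,:,::-1],None,fx=5,fy=5,interpolation=3))
s=r.sense();print(p,s["ft_force"],s["finger_gap"],s["tcp_rot"])
```

```text
[624.18078737 -31.3598862  124.62625459] [1.18466429 2.59279653 4.21951076] 48.611611254760625 [-8.99913557e+01 -2.30871636e-02 -9.61361603e+00]
```

View pics/w8.png

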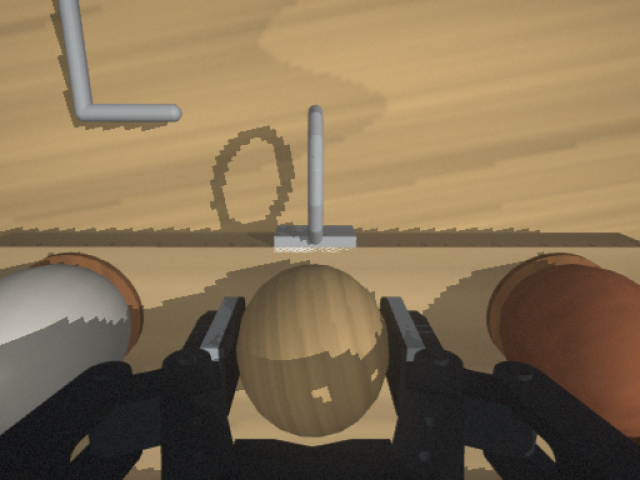

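View pics/d13.png

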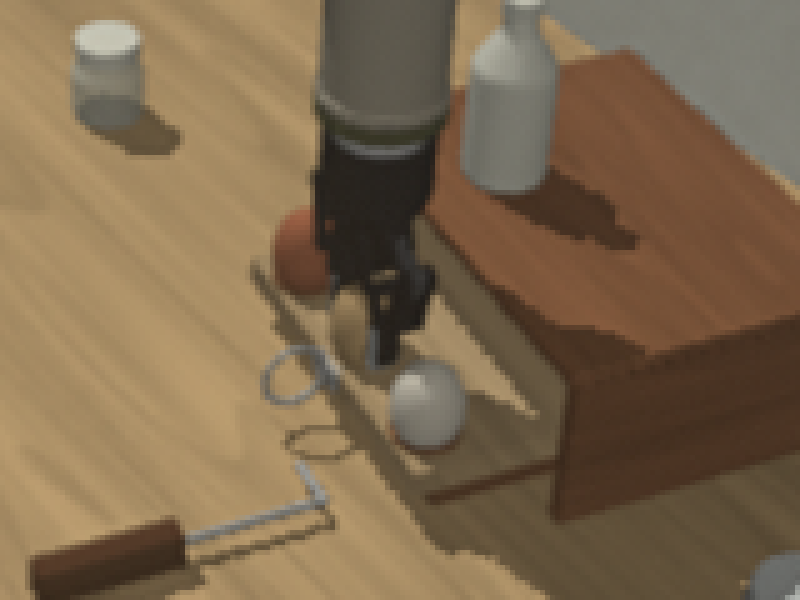

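Emit:
arm_command:
  increments:
    - [0, 0, 0.0003, 0, 0, 0]
    - [0, 0, 0.0007, 0, 0, 0]
    - [0, 0.0003, 0.0007, 0, 0, 0]
    - [0, 0.0006, 0.0007, 0, 0, 0]
    - [0, 0.0006, 0.0007, 0, 0, 0]
    - [0, 0.0006, 0.0007, 0, 0, 0]
    - [0, 0.0006, 0.0007, 0, 0, 0]
    - [0, 0.0006, 0.0007, 0, 0, 0]
    - [0, 0.0006, 0.0007, 0, 0, 0]
    - [0, 0.0006, 0.0007, 0, 0, 0]

```text
time: 38.7
tool_pos: [624.2, -30.8, 123.9]
tcp_rot: [-90.0, -0.0, -9.6]
ft_force: [1.4, 1.7, 4.6]
finger_gap: 48.4
```

Emit:
arm_command:
  increments:
    - [0, 0, 0, 0, 0, 0]
    - [0, 0, 0, 0, 0, 0]
    - [0, 0, 0, 0, 0, 0]
    - [0, 0, 0, 0, 0, 0]
    - [0, 0, 0, 0, 0, 0]
    - [0, 0, 0, 0, 0, 0]
    - [0, 0, 0, 0, 0, 0]
    - [0, 0, 0, 0, 0, 0]
    - [0, 0, 0, 0, 0, 0]
    - [0, 0, 0, 0, 0, 0]
  jaw: -0.6
  force: 20

```text
time: 39.95
tool_pos: [624.1, -30.8, 123.8]
tcp_rot: [-90.0, 0.0, -9.6]
ft_force: [0.1, -0.6, -0.0]
finger_gap: 68.6
```

Run:
```python
from h import *
p=pose()[0]
im=r.snapshot("wrist");cv2.imwrite("pics/w9.png",cv2.resize(im[:,:,::-1],(640,480),interpolation=3))
s=r.sense();print(p,s["ft_force"],s["finger_gap"],s["tcp_rot"])
```

```text
[624.11617867 -30.75380037 123.79287176] [-0.1631167  -0.25707306  0.35362018] 68.52752407120408 [-9.00028879e+01 -1.54992363e-03 -9.61347497e+00]
```

View pics/w9.png

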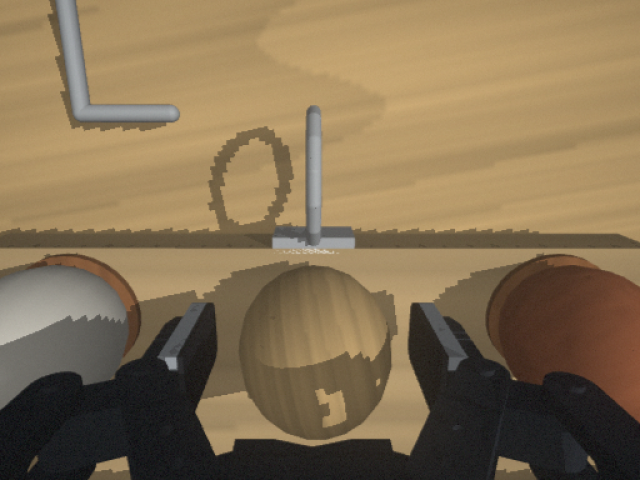

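Emit:
arm_command:
  increments:
    - [0, -0.003, 0, 0, 0, 0]
    - [0, -0.01, 0, 0, 0, 0]
    - [0, -0.02, 0, 0, 0, 0]
    - [0, -0.035, 0, 0, 0, 0]
    - [0, -0.055, 0, 0, 0, 0]
    - [0, -0.08, 0, 0, 0, 0]
    - [0, -0.105, 0, 0, 0, 0]
    - [0, -0.13, 0, 0, 0, 0]
    - [0, -0.15, 0, 0, 0, 0]
    - [0, -0.16, 0, 0, 0, 0]

```text
time: 41.25
tool_pos: [624.7, -30.8, 286.2]
tcp_rot: [-90.0, -0.2, -9.6]
ft_force: [0.4, -0.3, 0.2]
finger_gap: 68.6
```

Emit:
arm_command:
  increments:
    - [-0.01, 0, 0.01, 0, 0, 0]
    - [-0.03, 0, 0.03, 0, 0, 0]
    - [-0.05, 0, 0.06, 0, 0, 0]
    - [-0.07, 0, 0.09, 0, 0, 0]
    - [-0.09, 0, 0.12, 0, 0, 0]
    - [-0.11, 0, 0.15, 0, 0, 0]
    - [-0.12, 0, 0.18, 0, 0, 0]
    - [-0.13, 0, 0.2, 0, 0, 0]
    - [-0.13, 0, 0.2, 0, 0, 0]
    - [-0.13, 0, 0.2, 0, 0, 0]

```text
time: 42.5
tool_pos: [528.7, 188.0, 282.9]
tcp_rot: [-90.0, 0.1, -9.6]
ft_force: [-0.7, 0.1, 0.7]
finger_gap: 68.4
```

Run:
```python
from h import *
for n in ["wrist","side","scene"]:
    im=r.snapshot(n)
    c=r.camera_model(n)
    if n=="wrist": cv2.imwrite("pics/w10.png",cv2.resize(im[:,:,::-1],(512,384)))
    elif n=="side": cv2.imwrite("pics/d14.png",cv2.resize(im[110:290,180:400][:,:,::-1],None,fx=3.6,fy=3.3,interpolation=3))
    else: cv2.imwrite("pics/s14.png",cv2.resize(im[130:320,100:400][:,:,::-1],None,fx=2.6,fy=2.6,interpolation=3))
    if n!="wrist":
        for t,z in [("egg",36),("egg_waist",68),("jar",0),("tin",0),("bottle",127)]:
            for d in r.spot_point(n,t)[:3]: print(n,t,round(d["conf"],2),np.round(d["position"]),np.round(plane(c,d["position"],z)))
print(r.sense()["time"])
```

```text
side egg 0.57 [262. 292.] [ 324. -300.   36.]
side egg 0.5 [278. 205.] [576. -15.  36.]
side egg 0.46 [292. 200.] [635. -18.  36.]
side egg_waist 0.57 [293. 195.] [626. -33.  68.]
side jar 0.58 [241. 156.] [655. 350.   0.]
side tin 0.63 [378. 267.] [ 690. -382.    0.]
side bottle 0.66 [293. 204.] [ 553. -128.  127.]
side bottle 0.63 [316. 160.] [765.  30. 127.]
scene egg 0.48 [250. 248.] [626. -34.  36.]
scene egg 0.45 [183. 188.] [ 374. -269.   36.]
scene egg_waist 0.62 [183. 185.] [ 389. -266.   68.]
scene egg_waist 0.47 [250. 244.] [630. -35.  68.]
scene jar 0.66 [381. 266.] [669. 374.   0.]
scene jar 0.56 [254. 237.] [559. -23.   0.]
scene tin 0.76 [136. 271.] [ 685. -385.    0.]
scene bottle 0.78 [263. 271.] [759.   1. 127.]
scene bottle 0.21 [248. 271.] [761. -41. 127.]
43.15
```

View pics/d14.png

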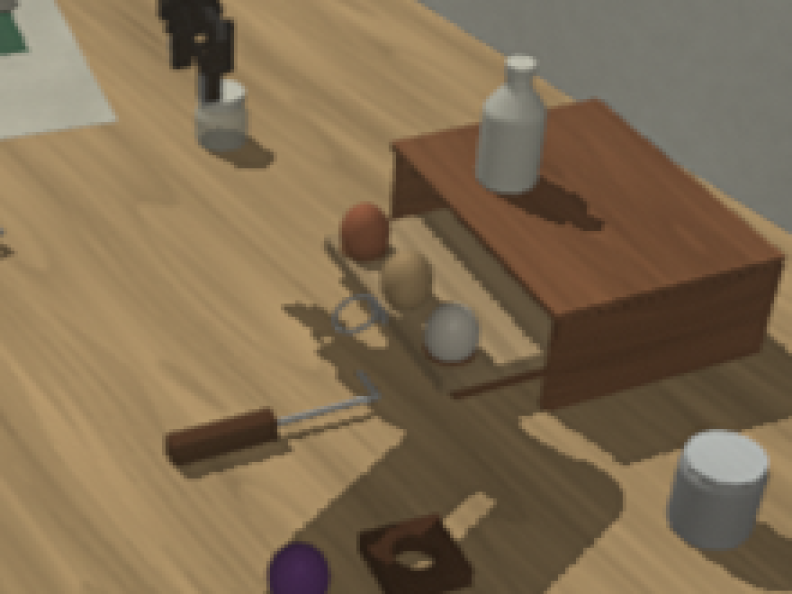

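View pics/s14.png

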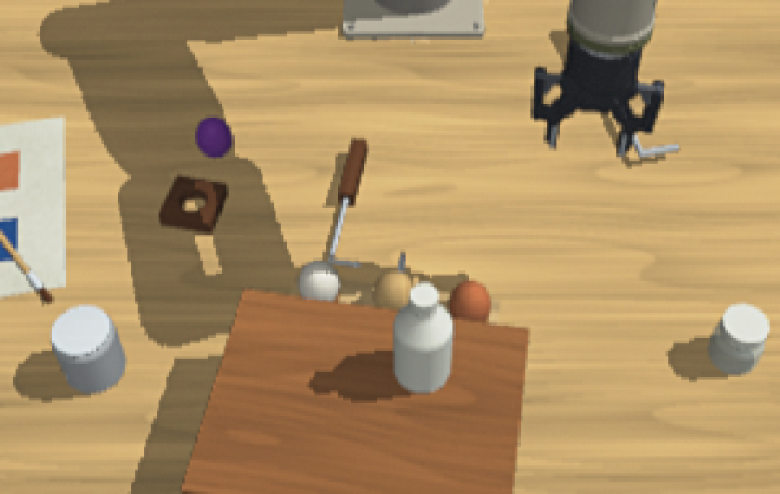

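```bash
python3 -c "
from bench import r
print(r.hand_in())"
```

```text
the job is handed in; nothing more can be done
None
```

The job is done and handed in at about 43 s, inside the 72 s limit.

- **Rod and tray:** I took the smaller rod, the one by the jar (its handle measured about 100 mm). I threaded its hook through the pull ring and drew the tray out smoothly. At the end the force rose from about 3 N to 15 N with almost no further movement, so the tray was at its stop. I then took the hook out sideways and laid the rod flat on the table, with its hook tip about 50 mm to the side of the ring.
- **Egg:** I lifted the plain egg from its stand and lowered it into the middle well. It touched with about 5 N, and I released it slowly.

**Last checks:**
- The side and scene pictures show the egg upright in the middle well. The networks put it at about (626..635, -18..-35) mm, and the well measured (623, -32).
- The ring is at the same side-picture pixel as after the pull, so the tray is still fully out. The rod is flat and clear of the ring.
- In the pictures the bottle, jar and tin have not moved. The networks' positions for the jar and bottle scatter by 10 to 20 mm, mostly because of occlusion. They also reported a few false "bottle" and "jar" spots near the tray.
- The gripper was well clear of everything, and the highest wrist force I saw was about 16 N.

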